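# Make up two syrup tasting sets in the gravity-feed chutes

## Task

Make up the two syrup tasting sets in the gravity chutes, ready for the packer, who takes the tins from the low front end in tasting order: out of the orange chute first the yellow tin, then the red, then the green; out of the white chute first the blue tin, then the black. Each tin must lie squarely across its chute, rolled fully home against the stop or the tin in front of it; lay the tins in gently, do not drop them. Leave the tin without a label where it is in the rack.

Things in the scene. Friction and masses are not known exactly. Their poses are not given: they have to be found in the camera images.
- rack: Fixed grey plate 168 x 220 mm, top 8 mm above the table. Two rows (its x = -48, 48 mm) of three places (its y = -72, 0, 72 mm). Tins lie on pairs of 8 mm bars 28 mm apart, axis 35 mm up; thin dividers 27 mm high between. Fingers fit on both sides of a tin (rack x) down to 10 mm above the table. Origin: centre of underside. Furniture behind (x over 0.6 m) is 0.2 to 0.3 m high.
- yellow_tin: Closed round steel tin, 46 mm diameter, 58 mm long, about 0.12 kg, bright yellow label. It lies on its side in one of the six places of the rack. Origin: the middle of the tin, on its axis. Its y axis is the tin's long axis (parallel to the rack's y at the start); x and z turn round as it rolls.
- red_tin: Closed round steel tin, 46 mm diameter, 58 mm long, about 0.12 kg, red label. It lies on its side in one of the six places of the rack. Origin: the middle of the tin, on its axis. Its y axis is the tin's long axis (parallel to the rack's y at the start); x and z turn round as it rolls.
- green_tin: Closed round steel tin, 46 mm diameter, 58 mm long, about 0.12 kg, green label. It lies on its side in one of the six places of the rack. Origin: the middle of the tin, on its axis. Its y axis is the tin's long axis (parallel to the rack's y at the start); x and z turn round as it rolls.
- blue_tin: Closed round steel tin, 46 mm diameter, 58 mm long, about 0.12 kg, blue label. It lies on its side in one of the six places of the rack. Origin: the middle of the tin, on its axis. Its y axis is the tin's long axis (parallel to the rack's y at the start); x and z turn round as it rolls.
- black_tin: Closed round steel tin, 46 mm diameter, 58 mm long, about 0.12 kg, black label. It lies on its side in one of the six places of the rack. Origin: the middle of the tin, on its axis. Its y axis is the tin's long axis (parallel to the rack's y at the start); x and z turn round as it rolls.
- bare_tin: Closed round steel tin, 46 mm diameter, 58 mm long, about 0.12 kg, no label at all, plain shiny steel with shallow beads. It lies on its side in one of the six places of the rack. Origin: the middle of the tin, on its axis. Its y axis is the tin's long axis (parallel to the rack's y at the start); x and z turn round as it rolls. It stays in the rack.
- orange_chute: Orange gravity chute, fixed, 195 x 70 mm, inside 66 wide, floor sloping 11 degrees: low front with stop at its -x, raised open loading end at +x. Tins lie across it (along its y) and roll down. Tall walls (top 88 mm up) with folded-in lips stop tins being lowered in at the middle; from x = +18 to the floor end at +79 low slick walls splay to 92 mm. Origin: footprint centre, on the table.
- white_chute: White chute, else just like the orange one. For both, tin axis (chute x, height above table): laid in at the loading end +55, 67 mm (fingers in front of and behind the tin, the rear one past the floor end); at rest first by the stop -80, 41 mm; second -35, 50 mm; third +10, 59 mm; all at chute y = 0. Origin: footprint centre, on the table.

How it is judged:
At the end, for the whole second after the job is handed in: Yellow, red, green (from the stop) in the orange chute, blue, black in the white: each within 12 mm along the chute and 8 mm in height of its rest position, 10 mm of the middle line, 0.25 rad of square, released, at rest; the unlabelled tin not moved over 12 mm, at rest (x of yellow_tin in the frame of orange_chute between -0.0918 and -0.0678 m and y of yellow_tin in the frame of orange_chute between -0.01 and 0.01 m and z of yellow_tin in the frame of orange_chute between 0.033 and 0.049 m and angle between the y axis of each of yellow_tin, red_tin, green_tin and the y axis of orange_chute, either way round below 0.25 rad and linear speed of each of yellow_tin, red_tin, green_tin, blue_tin, black_tin, bare_tin below 0.03 m/s and contact force between each of yellow_tin, red_tin, green_tin, blue_tin, black_tin and the fingers below 0.05 N and x of red_tin in the frame of orange_chute between -0.0467 and -0.0227 m and y of red_tin in the frame of orange_chute between -0.01 and 0.01 m and z of red_tin in the frame of orange_chute between 0.0417 and 0.0577 m and x of green_tin in the frame of orange_chute between -0.0015 and 0.0225 m and y of green_tin in the frame of orange_chute between -0.01 and 0.01 m and z of green_tin in the frame of orange_chute between 0.0505 and 0.0665 m and x of blue_tin in the frame of white_chute between -0.0918 and -0.0678 m and y of blue_tin in the frame of white_chute between -0.01 and 0.01 m and z of blue_tin in the frame of white_chute between 0.033 and 0.049 m and angle between the y axis of each of blue_tin, black_tin and the y axis of white_chute, either way round below 0.25 rad and x of black_tin in the frame of white_chute between -0.0467 and -0.0227 m and y of black_tin in the frame of white_chute between -0.01 and 0.01 m and z of black_tin in the frame of white_chute between 0.0417 and 0.0577 m and distance of bare_tin from where it was at the start of the episode below 0.012 m); the robot touches nothing.
It fails at once if the unlabelled tin is taken out of its place (distance of bare_tin from where it was at the start of the episode above 0.02 m).
It fails at once if a tin is dropped into its chute ((horizontal distance between yellow_tin and orange_chute below 0.13 m and height (world z) of yellow_tin below 0.12 m and linear speed of yellow_tin above 0.8 m/s) or (horizontal distance between red_tin and orange_chute below 0.13 m and height (world z) of red_tin below 0.12 m and linear speed of red_tin above 0.8 m/s) or (horizontal distance between green_tin and orange_chute below 0.13 m and height (world z) of green_tin below 0.12 m and linear speed of green_tin above 0.8 m/s) or (horizontal distance between blue_tin and white_chute below 0.13 m and height (world z) of blue_tin below 0.12 m and linear speed of blue_tin above 0.8 m/s) or (horizontal distance between black_tin and white_chute below 0.13 m and height (world z) of black_tin below 0.12 m and linear speed of black_tin above 0.8 m/s)).
It also fails if it takes over 136 s, if anything falls off the work surface, if the arm or the gripper's body presses on something with over 40 N, if the wrist force passes 120 N, or if a joint passes its speed limit or range.

## Robot

A 6-joint arm with a two-finger parallel gripper is mounted at the origin on a cart in front of the work surface, level with it; the furniture and walls round the work are solid. World frame = base frame: x ahead of the robot, y to its left, z up, the work surface at z = 0. Lengths are in m, angles in rad, forces in N, time in s.
With the tool pointing down it reaches from about 0.375 to 0.9 m from the base axis. Payload 3.1 kg.
Tool frame: the origin (TCP) lies at the very end of the fingers, on their centre line; the grasp point (between the pads) lies 19 mm behind it; z points along the fingers, y is the direction in which the jaws open and shut (so a half turn about z gives the same grasp; the last joint's range is limited). The gripper opens to 85 mm and grips with 20 to 120 N. Pads are 22 mm wide; open, the fingers measure 114 mm over their backs; the gripper's body (76 mm by 85 mm) begins 54 mm behind the grasp point. The pads swing forward as they close: fully open they stand 13 mm farther back than shut.
Start: joints at [0.952, 0.527, 1.433, -0, 1.181, -0.178], TCP at [0.267, 0.565, 0.231] pointing down, gripper open.
Joint ranges: [-3.08, 3.08], [-0.75, 2.2], [0.22, 2.44], [-1.43, 4.57], [0, 2.65], [-2.85, 2.85]. Speed limits (rad/s): [2.79, 2.79, 3.14, 3.14, 3.14, 3.14].

## Interface

Orientations are given as a unit quaternion [x, y, z, w].
In Python, from station import manip gives the robot as it stands.
- The arm moves only by the tool send_rows, never from a script. Its argument "motion" is a list of rows, each an object with "gripper": the finger opening in mm, from 0 to 85.4; "travel": the shift along the tool's x, y, z in mm, a list of three; "rotation": the turn, a rotation vector about the tool's x, y, z in degrees, a list of three. In form: [{"gripper": gripper, "travel": [x, y, z], "rotation": [ax, ay, az]}, ...]. A call has 1 to 12 rows; each row shifts and turns the commanded pose from where the row before left it, along the tool's axes as they then stand; what a row does not reach is not made up. A row lasts 1/12 s, in which the tool goes at most 41.7 mm and 7.16 degrees, less where a joint would pass 70% of its speed; a pose out of reach is approached as far as the arm can. A call is refused whole if a number of a shift passes 41.7 or a number of a turn 7.16, either way. A call with a gripper value outside its range is refused whole. The fingers move at their own pace and stop on an object; "newtons" is the grip in N (left out, the last holds). Time passes only in rows, so rows that do not move let the fingers close. It gives the time, the measured TCP pose, the force and the opening at its end, in the units of the state.
- manip.sense(): the state, without advancing time (a new reading comes with each control period).
- manip.snapshot(name): name is "scene" or "top" or "wrist"; returns the picture (384x512x3 uint8, red, green, blue); there is no depth.
- manip.calibration(name): a dict with "fx", "fy", "cx", "cy" (pixels), "cam_to_world" (4x4, takes a point from camera to world coordinates). Camera axes: x right, y down, z forward; pixel columns grow to the right and rows downward; lengths in m; the calibration is good to about 2 mm. A picture is of the moment at which its call begins: read the wrist's pose just before it. calibration takes no time and is no camera call; for the wrist camera it gives the pose at the moment of the call.
- manip.sign_off(): hands the job in, once; it reports no verdict.
The state is a dict: "t": time; "q": joint angles; "qd": joint speeds; "tau": joint torques, N m; "tcp_pos": TCP position; "tool_rot": TCP orientation; "force": force on the tool from outside, world axes, zero at the start; "ft_torque": the same for the moment, N m; "finger_gap": opening from 0.0 (shut) to 1.0 (fully open).
Only numpy, scipy, OpenCV 4.12 (cv2) and the standard library are available. Lean on these libraries where they do the work, as an engineer would, in place of code of your own. Each camera call takes 0.05 s, during which the arm holds its last target. There are 200 camera calls.

## Working session

There is one attempt and no reset: what is moved stays moved. The work goes in short steps, Python scripts to look and compute and a tool call to move; the robot and the scene stay as the last step left them, time stands still between calls to the robot, and variables do not carry over. Pictures are saved under pics/ and viewed, about 12 in all and at most 16, crops included, and the job is handed in when it is done.

Besides the shell and the picture viewer there is one more tool, called as name(argument=value, ...), one argument or row to a line, values as JSON. send_rows: Moves the arm, as the interface text tells. Its arguments: {"type":"object","properties":{"motion":{"type":"array","items":{"type":"object","properties":{"gripper":{"type":"number"},"travel":{"type":"array","items":{"type":"number"}},"rotation":{"type":"array","items":{"type":"number"}}}}},"newtons":{"type":"number"}},"required":["motion"]}

```bash
mkdir -p pics && ls && python3 - <<'E'
from station import manip
import cv2,numpy as np
print(manip.sense())
ims=[]
for n in("scene","top"):
    im=manip.snapshot(n); cv2.imwrite(f"pics/{n}0.png",im[:,:,::-1])
    c=manip.calibration(n); print(n,c)
E
```

```text
pics
{'t': 0.0, 'q': array([ 9.51541070e-01,  5.28454566e-01,  1.43394186e+00,  3.39431617e-05,
        1.18142651e+00, -1.78466045e-01]), 'qd': array([ 0.00146184, -0.00168492, -0.00021101,  0.00051642,  0.00106112,
       -0.00019271]), 'tau': array([ 9.59402678e-05, -4.42354345e+01, -1.78024417e+01, -2.19743856e-04,
        8.71013763e-03,  1.82812801e-05]), 'tcp_pos': array([0.26616559, 0.56467018, 0.23032819]), 'tool_rot': array([ 2.18620869e-01,  9.75809239e-01, -1.02151176e-03, -4.47547898e-04]), 'force': array([-0.05014653, -0.39703496,  0.42772105]), 'ft_torque': array([-0.01225144, -0.02123337, -0.00739729]), 'finger_gap': 1.0010649793441737}
scene {'fx': 355.7182585992558, 'fy': 355.7182585992558, 'cx': 258.20710920333056, 'cy': 199.75497757868092, 'cam_to_world': array([[ 0.91177223, -0.2626589 ,  0.31572409,  0.1861019 ],
       [-0.41019501, -0.54443916,  0.7316598 , -0.70964892],
       [-0.0202844 , -0.79661553, -0.60414587,  0.60694857],
       [ 0.        ,  0.        ,  0.        ,  1.        ]])}
top {'fx': 423.59975979798725, 'fy': 423.59975979798725, 'cx': 260.0672365240906, 'cy': 187.8329258400166, 'cam_to_world': array([[ 0.02424534, -0.98010181,  0.19700916,  0.29928244],
       [-0.99970512, -0.02403662,  0.00345087, -0.06701658],
       [ 0.00135323, -0.19703473, -0.98039558,  1.0323907 ],
       [ 0.        ,  0.        ,  0.        ,  1.        ]])}
```

View pics/top0.png

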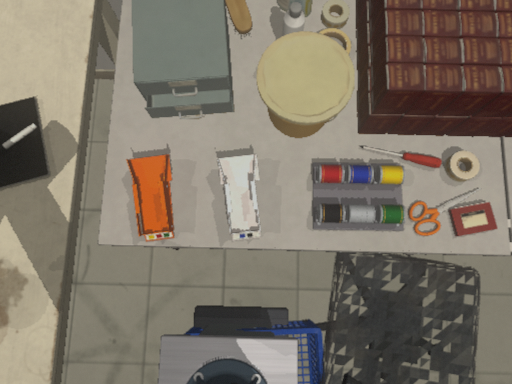

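View pics/scene0.png

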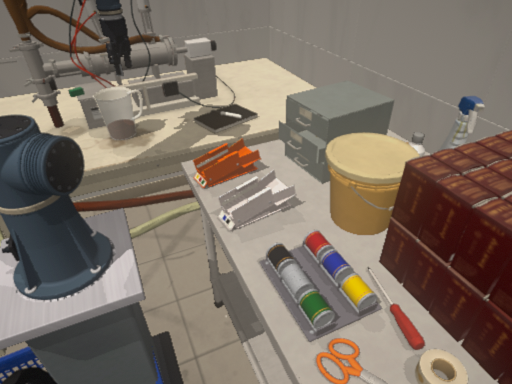

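The top view shows the back row as red (328,174), blue (360,174), yellow (389,175) and the front row as black (331,213), bare (361,214), green (390,213). The chutes are orange (about 153,195) and white (about 240,193), with the stops towards the robot.

```bash
cat > h.py <<'E'
import numpy as np,cv2
from station import manip
from scipy.spatial.transform import Rotation as R
def ray(cal,u,v,z):
    T=cal["cam_to_world"];d=T[:3,:3]@np.array([(u-cal["cx"])/cal["fx"],(v-cal["cy"])/cal["fy"],1])
    return T[:3,3]+d*(z-T[2,3])/d[2]
def proj(cal,p):
    T=cal["cam_to_world"];c=T[:3,:3].T@(np.array(p)-T[:3,3])
    return np.array([cal["fx"]*c[0]/c[2]+cal["cx"],cal["fy"]*c[1]/c[2]+cal["cy"]])
def go(target,yaw=None):
    """print tool-frame shift mm and yaw to reach target (3) / desired jaw-axis angle yaw (deg, world)"""
    s=manip.sense();r=R.from_quat(s["tool_rot"]);M=r.as_matrix()
    print("t",round(s["t"],2),"tcp",s["tcp_pos"].round(4),"x",M[:,0].round(3),"y",M[:,1].round(3),"z",M[:,2].round(3))
    print("tool shift mm",(M.T@(np.array(target)-s["tcp_pos"])*1000).round(1))
E
python3 - <<'E'
from h import *
im=cv2.imread("pics/top0.png");cal=manip.calibration("top")
big=cv2.resize(im[130:250,110:420],None,fx=2.5,fy=2.5,interpolation=cv2.INTER_CUBIC);cv2.imwrite("pics/topc.png",big)
hsv=cv2.cvtColor(im,cv2.COLOR_BGR2HSV)
roi=np.zeros(im.shape[:2],np.uint8);roi[155:228,310:408]=255
h,s,v=cv2.split(hsv)
m={"red":((h<8)|(h>172))&(s>150),"blue":(h>105)&(h<130)&(s>120),"yellow":(h>20)&(h<35)&(s>150),"green":(h>45)&(h<85)&(s>100),"black":(v<45)}
for k,a in m.items():
    a=(a.astype(np.uint8)*255)&roi
    n,l,st,c=cv2.connectedComponentsWithStats(a);i=1+np.argmax(st[1:,4]);print(k,st[i],c[i],ray(cal,*c[i],.050).round(4))
roi[:]=0;roi[140:245,120:185]=255
a=(((h>5)&(h<18)&(s>150)).astype(np.uint8)*255)&roi
ys,xs=np.nonzero(a);print(cv2.minAreaRect(np.c_[xs,ys].astype(np.float32)))
E
```

```text
red [322 166  19  16 272] [330.70220588 173.76838235] [ 0.535  -0.2309  0.05  ]
blue [353 166  16  17 231] [360.54978355 174.47186147] [ 0.535 -0.302  0.05 ]
yellow [382 166  21  18 333] [391.98498498 174.21621622] [ 0.5375 -0.3769  0.05  ]
green [385 207  16  16 225] [392.68444444 214.57777778] [ 0.4406 -0.3749  0.05  ]Traceback (most recent call last):
  File "<stdin>", line 10, in <module>
    return _wrapfunc(a, 'argmax', axis=axis, out=out, **kwds)
    return bound(*args, **kwds)
ValueError: attempt to get argmax of an empty sequence
```

View pics/topc.png

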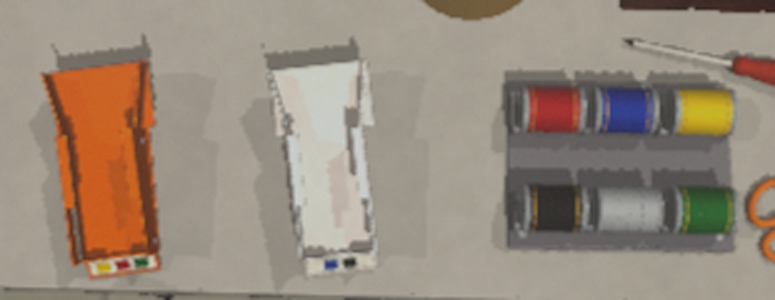

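```bash
python3 - <<'E'
from h import *
cal=manip.calibration("top")
f=lambda x,y,z:print((x,y),z,ray(cal,110+x/2.5,130+y/2.5,z).round(4))
print("orange");f(45,75,.07);f(150,65,.07);f(90,265,.05);f(158,262,.05);f(65,135,.088);f(147,130,.088)
print("white");f(268,68,.07);f(365,62,.07);f(308,262,.05);f(375,260,.05);f(285,135,.088);f(365,125,.088)
print("rack");f(506,72,.008);f(730,72,.008);f(508,248,.008);f(733,246,.008)
w=manip.calibration("wrist");s=manip.sense();M=R.from_quat(s["tool_rot"]).as_matrix()
print(w); print("cam in tool",M.T@(w["cam_to_world"][:3,3]-s["tcp_pos"]),M.T@w["cam_to_world"][:3,:3])
go([.47,.19,.28])
E
```

```text
orange
(45, 75) 0.07 [0.5517 0.2479 0.07  ]
(150, 65) 0.07 [0.5638 0.15   0.07  ]
(90, 265) 0.05 [0.3767 0.1973 0.05  ]
(158, 262) 0.05 [0.381  0.1346 0.05  ]
(65, 135) 0.088 [0.491 0.219 0.088]
(147, 130) 0.088 [0.4975 0.1446 0.088 ]
white
(268, 68) 0.07 [0.5636 0.0389 0.07  ]
(365, 62) 0.07 [ 0.5717 -0.0521  0.07  ]
(308, 262) 0.05 [ 0.3844 -0.0041  0.05  ]
(375, 260) 0.05 [ 0.3877 -0.066   0.05  ]
(285, 135) 0.088 [0.4959 0.0187 0.088 ]
(365, 125) 0.088 [ 0.5071 -0.054   0.088 ]
rack
(506, 72) 0.008 [ 0.5824 -0.1925  0.008 ]
(730, 72) 0.008 [ 0.5879 -0.4167  0.008 ]
(508, 248) 0.008 [ 0.4062 -0.1944  0.008 ]
(733, 246) 0.008 [ 0.4135 -0.4123  0.008 ]
{'fx': 323.8317050919956, 'fy': 323.8317050919956, 'cx': 250.28686743760477, 'cy': 193.69981528377068, 'cam_to_world': array([[ 0.42720948,  0.85653475,  0.28955186,  0.19144258],
       [ 0.90415138, -0.40416701, -0.13841718,  0.60044327],
       [-0.00153181,  0.32093184, -0.94710105,  0.37344978],
       [ 0.        ,  0.        ,  0.        ,  1.        ]])}
cam in tool [ 8.29238897e-02  1.06730620e-04 -1.43007444e-01] [[-6.50073281e-04 -9.46980154e-01 -3.21291403e-01]
 [ 9.99999688e-01 -7.59520213e-04  2.15310740e-04]
 [-4.47922313e-04 -3.21291163e-01  9.46980352e-01]]
t 0.1 tcp [0.2662 0.5647 0.2304] x [-0.904  0.427  0.   ] y [ 0.427  0.904 -0.002] z [-0.001 -0.002 -1.   ]
tool shift mm [-344.2 -252.1  -49.2]
```

send_rows(
  motion=[
    {"gripper":85,"rotation":[0,0,6.5],"travel":[0,0,-5]},
    {"gripper":85,"rotation":[0,0,6.5],"travel":[0,0,-5]},
    {"gripper":85,"rotation":[0,0,6.5],"travel":[0,0,-5]},
    {"gripper":85,"rotation":[0,0,6.5],"travel":[0,0,-5]},
    {"gripper":85,"rotation":[0,0,6.5],"travel":[0,0,-5]},
    {"gripper":85,"rotation":[0,0,6.5],"travel":[0,0,-5]},
    {"gripper":85,"rotation":[0,0,6.5],"travel":[0,0,-5]},
    {"gripper":85,"rotation":[0,0,6.5],"travel":[0,0,-5]},
    {"gripper":85,"rotation":[0,0,6.5],"travel":[0,0,-5]},
    {"gripper":85,"rotation":[0,0,6.5],"travel":[0,0,-5]},
  ],
)

```text
t: 0.93
tcp_pos: [0.2664, 0.5649, 0.2809]
tool_rot: [0.711, 0.704, -0.001, 0.0]
force: [0.6, 0.1, 0.4]
finger_gap: 0.995
```

```bash
python3 -c "
from h import *
go([.47,.10,.28])"
```

```text
t 0.93 tcp [0.2664 0.5649 0.2809] x [ 0.01   1.    -0.001] y [ 1.    -0.01  -0.001] z [-0.001 -0.001 -1.   ]
tool shift mm [-462.8  208.3    1.3]
```

send_rows(
  motion=[
    {"gripper":85,"rotation":[0,0,0],"travel":[-36,16,0]},
    {"gripper":85,"rotation":[0,0,0],"travel":[-36,16,0]},
    {"gripper":85,"rotation":[0,0,0],"travel":[-36,16,0]},
    {"gripper":85,"rotation":[0,0,0],"travel":[-36,16,0]},
    {"gripper":85,"rotation":[0,0,0],"travel":[-36,16,0]},
    {"gripper":85,"rotation":[0,0,0],"travel":[-36,16,0]},
    {"gripper":85,"rotation":[0,0,0],"travel":[-36,16,0]},
    {"gripper":85,"rotation":[0,0,0],"travel":[-36,16,0]},
    {"gripper":85,"rotation":[0,0,0],"travel":[-36,16,0]},
    {"gripper":85,"rotation":[0,0,0],"travel":[-36,16,0]},
    {"gripper":85,"rotation":[0,0,0],"travel":[-36,16,0]},
    {"gripper":85,"rotation":[0,0,0],"travel":[-36,16,0]},
  ],
)

```text
t: 1.93
tcp_pos: [0.4568, 0.1305, 0.2811]
tool_rot: [0.709, 0.706, -0.0, -0.0]
force: [0.0, 0.7, -0.4]
finger_gap: 0.993
```

```bash
python3 -c "
from h import *
import pickle
cal=manip.calibration('wrist');im=manip.snapshot('wrist')[:,:,::-1];cv2.imwrite('pics/w1r.png',im)
cv2.imwrite('pics/w1.png',cv2.resize(im,(800,600),interpolation=cv2.INTER_CUBIC))
pickle.dump(cal,open('w1.pkl','wb'));go([.47,.1,.28])"
```

```text
t 1.98 tcp [0.461  0.1243 0.2813] x [ 0.009  1.    -0.006] y [ 1.    -0.009  0.004] z [ 0.004 -0.006 -1.   ]
tool shift mm [-24.3   9.2   1.5]
```

View pics/w1.png

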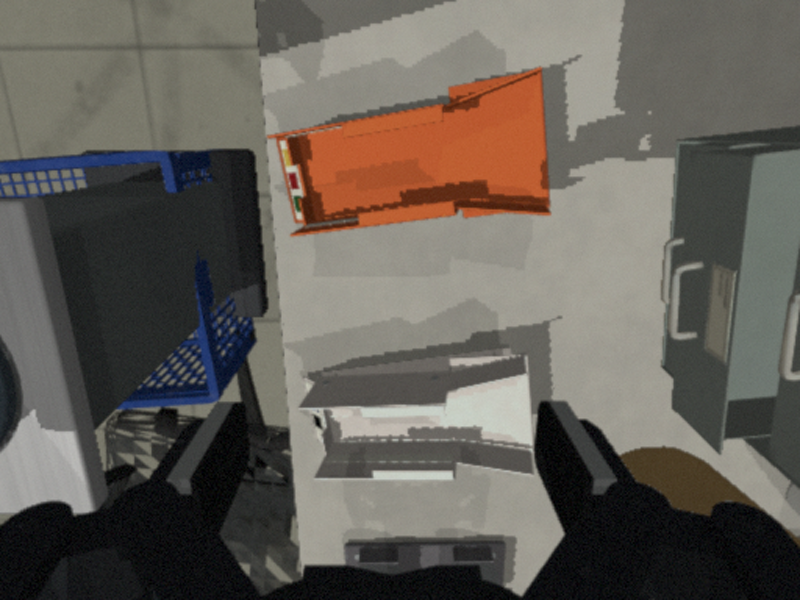

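```bash
cat > a.py <<'E'
from h import *
import pickle
w=pickle.load(open('w1.pkl','rb'));top=manip.calibration('top')
def tri(a,b):
    # a: px in w1 800-view; b: px in top crop
    P=[]
    for c,(u,v) in((w,(a[0]*.64,a[1]*.64)),(top,(110+b[0]/2.5,130+b[1]/2.5))):
        T=c["cam_to_world"];d=T[:3,:3]@np.array([(u-c["cx"])/c["fx"],(v-c["cy"])/c["fy"],1]);P.append((T[:3,3],d/np.linalg.norm(d)))
    (o1,d1),(o2,d2)=P;s=np.linalg.lstsq(np.c_[d1,-d2],o2-o1,rcond=None)[0]
    p,q=o1+s[0]*d1,o2+s[1]*d2;print(a,((p+q)/2).round(4),"gap",np.linalg.norm(p-q).round(4))
print("orange");tri((542,69),(45,75));tri((550,213),(150,65))
print("white");tri((526,355),(268,68));tri((532,474),(365,62))
def pair(n,a,b,zs):
    for z in zs:
        p,q=(ray(w,x*.64,y*.64,z)[:2] for x,y in(a,b));m=(p+q)/2;e=p-q
        print(n,z,"mid",m.round(4),"w",np.linalg.norm(e).round(4),"normal deg",np.degrees(np.arctan2(-e[0],e[1])).round(1))
pair("o rear",(542,69),(550,213),(.07,.08,.088))
pair("o tall",(448,104),(456,205),(.088,))
pair("o front",(276,136),(293,234),(.06,.088))
pair("w rear",(526,355),(532,474),(.07,.08,.088))
pair("w tall",(448,377),(455,468),(.088,))
pair("w front",(302,384),(316,477),(.06,.088,))
for p in((372,547),(420,547),(450,550),(498,550)): print(p,ray(w,p[0]*.64,p[1]*.64,.05).round(4))
E
python3 a.py
```

```text
orange
(542, 69) [0.5557 0.2518 0.0586] gap 0.0019
(550, 213) [0.5722 0.1554 0.0477] gap 0.0043
white
(526, 355) [0.5673 0.0411 0.0495] gap 0.0038
(532, 474) [ 0.5702 -0.0522  0.0775] gap 0.0011
o rear 0.07 mid [0.5605 0.2048] w 0.0928 normal deg 8.6
o rear 0.08 mid [0.5576 0.205 ] w 0.0901 normal deg 8.6
o rear 0.088 mid [0.5553 0.2052] w 0.088 normal deg 8.6
o tall 0.088 mid [0.4959 0.1983] w 0.0624 normal deg 6.6
o front 0.06 mid [0.3818 0.177 ] w 0.068 normal deg 6.0
o front 0.088 mid [0.3876 0.1798] w 0.0628 normal deg 6.0
w rear 0.07 mid [ 0.5663 -0.0037] w 0.1096 normal deg 7.2
w rear 0.08 mid [0.5632 0.0024] w 0.1065 normal deg 7.2
w rear 0.088 mid [0.5607 0.0073] w 0.104 normal deg 7.2
w tall 0.088 mid [0.5021 0.0016] w 0.0802 normal deg 5.7
w front 0.06 mid [ 0.3877 -0.0232] w 0.0896 normal deg 4.2
w front 0.088 mid [ 0.393 -0.005] w 0.0827 normal deg 4.2
(372, 547) [ 0.4373 -0.1539  0.05  ]
(420, 547) [ 0.4821 -0.1542  0.05  ]
(450, 550) [ 0.5102 -0.1578  0.05  ]
(498, 550) [ 0.5551 -0.1581  0.05  ]
```

send_rows(
  motion=[
    {"gripper":85,"rotation":[0,0,0],"travel":[0,0,0]},
    {"gripper":85,"rotation":[0,0,0],"travel":[0,0,0]},
    {"gripper":85,"rotation":[0,0,0],"travel":[0,0,0]},
  ],
)

```text
t: 2.23
tcp_pos: [0.4558, 0.1331, 0.281]
tool_rot: [0.708, 0.706, -0.0, -0.001]
force: [0.3, -0.4, -0.1]
finger_gap: 0.999
```

```bash
cat > shot.py <<'E'
from h import *
import pickle,sys
n=sys.argv[1];x0,y0,x1,y1=map(int,sys.argv[2:6]);k=float(sys.argv[6])
cal=manip.calibration('wrist');im=manip.snapshot('wrist')[:,:,::-1]
cv2.imwrite(f'pics/{n}r.png',im);pickle.dump(cal,open(n+'.pkl','wb'))
cv2.imwrite(f'pics/{n}.png',cv2.resize(im[y0:y1,x0:x1],None,fx=k,fy=k,interpolation=cv2.INTER_CUBIC))
go([.47,-.09,.28])
E
python3 shot.py w2 160 20 380 180 3.5
```

```text
t 2.28 tcp [0.4558 0.1335 0.2811] x [0.003 1.    0.   ] y [ 1.    -0.003 -0.001] z [-0.001  0.    -1.   ]
tool shift mm [-223.5   14.9    1. ]
```

View pics/w2.png

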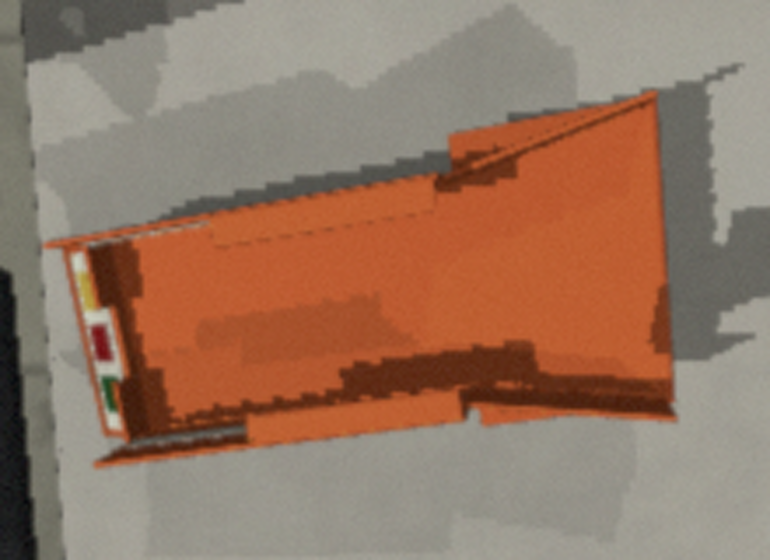

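```bash
cat > b.py <<'E'
from h import *
import pickle
def pair(n,w,off,k,a,b,zs):
    for z in zs:
        p,q=(ray(w,off[0]+x/k,off[1]+y/k,z)[:2] for x,y in(a,b));m=(p+q)/2;e=p-q
        print(n,z,"mid",m.round(4),"w",np.linalg.norm(e).round(4),"normal deg",np.degrees(np.arctan2(-e[0],e[1])).round(1))
E
python3 - <<'E'
from b import *
w=pickle.load(open('w2.pkl','rb'));A=(w,(160,20),3.5)
pair("rear",*A,(655,92),(675,418),(.06,.07,.08))
pair("tallrear",*A,(440,175),(465,418),(.088,))
pair("lip rear",*A,(432,210),(462,395),(.088,))
pair("front wall",*A,(48,245),(95,463),(.05,.088,))
pair("label ends",*A,(72,250),(117,435),(.02,.04,))
pair("red",*A,(102,342),(102,342),(.02,.03,.04,))
E
```

```text
rear 0.06 mid [0.5631 0.2045] w 0.0969 normal deg 9.0
rear 0.07 mid [0.5602 0.2048] w 0.0943 normal deg 9.0
rear 0.08 mid [0.5572 0.2051] w 0.0916 normal deg 9.0
tallrear 0.088 mid [0.495  0.1951] w 0.068 normal deg 8.0
lip rear 0.088 mid [0.4934 0.1939] w 0.0524 normal deg 11.3
front wall 0.05 mid [0.3766 0.1755] w 0.0701 normal deg 8.3
front wall 0.088 mid [0.3846 0.1796] w 0.063 normal deg 8.3
label ends 0.02 mid [0.3785 0.1765] w 0.0642 normal deg 10.3
label ends 0.04 mid [0.3823 0.1785] w 0.0611 normal deg 10.3
red 0.02 mid [0.3809 0.1775] w 0.0 normal deg -0.0
red 0.03 mid [0.3828 0.1784] w 0.0 normal deg -0.0
red 0.04 mid [0.3847 0.1794] w 0.0 normal deg -0.0
```

send_rows(
  motion=[
    {"gripper":85,"rotation":[0,0,0],"travel":[-37,3,0]},
    {"gripper":85,"rotation":[0,0,0],"travel":[-37,3,0]},
    {"gripper":85,"rotation":[0,0,0],"travel":[-37,3,0]},
    {"gripper":85,"rotation":[0,0,0],"travel":[-37,3,0]},
    {"gripper":85,"rotation":[0,0,0],"travel":[-37,3,0]},
    {"gripper":85,"rotation":[0,0,0],"travel":[-37,3,0]},
    {"gripper":85,"rotation":[0,0,0],"travel":[0,0,0]},
    {"gripper":85,"rotation":[0,0,0],"travel":[0,0,0]},
    {"gripper":85,"rotation":[0,0,0],"travel":[0,0,0]},
  ],
)

```text
t: 3.03
tcp_pos: [0.4733, -0.0881, 0.2811]
tool_rot: [0.708, 0.706, 0.0, -0.001]
force: [0.3, 0.5, -0.3]
finger_gap: 0.998
```

```bash
python3 shot.py w3 130 0 390 384 2 && cp pics/w3.png pics/w3v.png && python3 -c "
import cv2
im=cv2.imread('pics/w3r.png');cv2.imwrite('pics/w3v.png',cv2.resize(im[20:220,150:390],None,fx=3,fy=3,interpolation=cv2.INTER_CUBIC))"
```

```text
t 3.08 tcp [ 0.4732 -0.0877  0.2811] x [0.002 1.    0.001] y [ 1.    -0.002 -0.001] z [-0.001  0.001 -1.   ]
tool shift mm [-2.3 -3.2  1.1]
```

View pics/w3v.png

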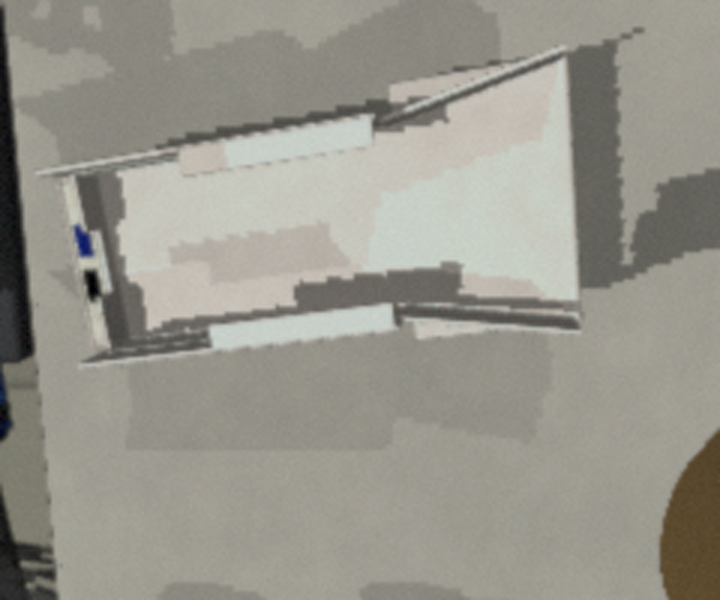

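```bash
python3 - <<'E'
from b import *
w=pickle.load(open('w3.pkl','rb'));A=(w,(150,20),3)
pair("rear",*A,(567,48),(580,328),(.06,.07,.08))
pair("tallrear",*A,(376,120),(395,325),(.088,))
pair("front wall",*A,(38,173),(82,365),(.05,.088,))
pair("red",*A,(88,264),(88,264),(.02,.03,.04,))
E
```

```text
rear 0.06 mid [ 0.5702 -0.006 ] w 0.095 normal deg 7.7
rear 0.07 mid [ 0.5675 -0.006 ] w 0.0924 normal deg 7.7
rear 0.08 mid [ 0.5649 -0.006 ] w 0.0898 normal deg 7.7
tallrear 0.088 mid [ 0.5014 -0.0157] w 0.0654 normal deg 6.9
front wall 0.05 mid [ 0.3833 -0.0329] w 0.0706 normal deg 8.7
front wall 0.088 mid [ 0.3924 -0.0301] w 0.0634 normal deg 8.7
red 0.02 mid [ 0.3873 -0.0321] w 0.0 normal deg -0.0
red 0.03 mid [ 0.3895 -0.0314] w 0.0 normal deg -0.0
red 0.04 mid [ 0.3916 -0.0307] w 0.0 normal deg -0.0
```

send_rows(
  motion=[
    {"gripper":85,"rotation":[0,0,0],"travel":[-37,3,0]},
    {"gripper":85,"rotation":[0,0,0],"travel":[-37,3,0]},
    {"gripper":85,"rotation":[0,0,0],"travel":[-37,3,0]},
    {"gripper":85,"rotation":[0,0,0],"travel":[-37,3,0]},
    {"gripper":85,"rotation":[0,0,0],"travel":[-37,3,0]},
    {"gripper":85,"rotation":[0,0,0],"travel":[-37,3,0]},
    {"gripper":85,"rotation":[0,0,0],"travel":[0,0,0]},
    {"gripper":85,"rotation":[0,0,0],"travel":[0,0,0]},
    {"gripper":85,"rotation":[0,0,0],"travel":[0,0,0]},
  ],
)

```text
t: 3.83
tcp_pos: [0.4908, -0.3094, 0.2809]
tool_rot: [0.708, 0.706, 0.0, -0.001]
force: [0.6, 1.2, 0.0]
finger_gap: 0.993
```

```bash
python3 shot.py w4 130 0 390 260 2.3
```

```text
t 3.88 tcp [ 0.4908 -0.3091  0.281 ] x [0.002 1.    0.002] y [ 1.    -0.002 -0.001] z [-0.001  0.002 -1.   ]
tool shift mm [219.  -21.2   1.4]
```

View pics/w4.png

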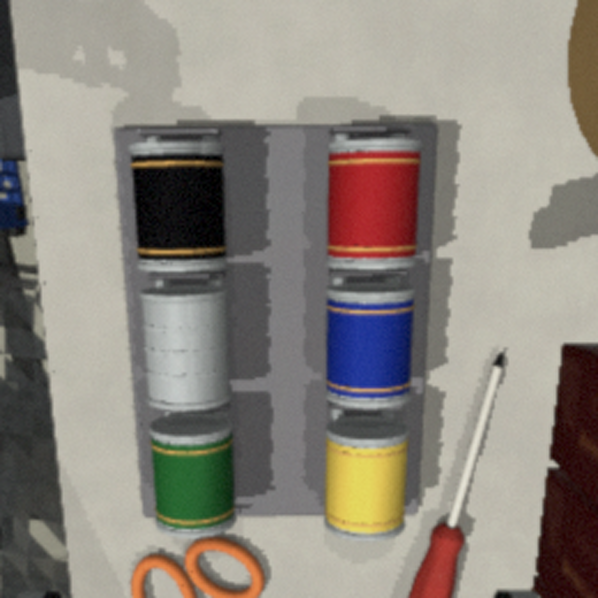

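```bash
python3 - <<'E'
from b import *
w=pickle.load(open('w4.pkl','rb'))
for n,x0,x1,y0,y1 in(("black",134,225,162,253),("red",329,419,161,250),("blue",327,412,306,388),("yellow",326,407,452,523),("green",150,235,453,523),("bare",144,229,295,405)):
    f=lambda x,y,z:ray(w,130+x/2.3,y/2.3,z)
    ym=(y0+y1)/2;p,q=f(x0,ym,.04),f(x1,ym,.04)
    print(n,"x",((p+q)/2)[0].round(4),"w",(q-p)[0].round(4),"y",((f((x0+x1)/2,y0,.058)+f((x0+x1)/2,y1,.058))/2)[1].round(4))
go([.537,-.377,.08])
E
```

```text
black x 0.4429 w 0.0447 y -0.2326
red x 0.5384 w 0.0442 y -0.232
blue x 0.5388 w 0.0443 y -0.2988
yellow x 0.54 w 0.0449 y -0.3738
green x 0.4435 w 0.0472 y -0.3738
bare x 0.4434 w 0.0443 y -0.3004
t 3.88 tcp [ 0.4908 -0.3091  0.281 ] x [0.002 1.    0.002] y [ 1.    -0.002 -0.001] z [-0.001  0.002 -1.   ]
tool shift mm [-68.2  46.5 200.9]
```

send_rows(
  motion=[
    {"gripper":85,"rotation":[0,0,0],"travel":[-21.5,16.5,30]},
    {"gripper":85,"rotation":[0,0,0],"travel":[-21.5,16.5,30]},
    {"gripper":85,"rotation":[0,0,0],"travel":[-21.5,16.5,30]},
    {"gripper":85,"rotation":[0,0,0],"travel":[0,0,36]},
    {"gripper":85,"rotation":[0,0,0],"travel":[0,0,36]},
    {"gripper":85,"rotation":[0,0,0],"travel":[0,0,0]},
    {"gripper":85,"rotation":[0,0,0],"travel":[0,0,0]},
  ],
)

```text
t: 4.47
tcp_pos: [0.5391, -0.3732, 0.1176]
tool_rot: [0.708, 0.706, 0.0, -0.003]
force: [0.1, -0.3, 0.7]
finger_gap: 0.999
```

```bash
python3 -c "
from h import *
go([.540,-.374,.015])"
```

```text
t 4.47 tcp [ 0.5391 -0.3732  0.1176] x [0.002 1.    0.004] y [ 1.    -0.002 -0.004] z [-0.004  0.004 -1.   ]
tool shift mm [ -1.2   1.3 102.6]
```

send_rows(
  motion=[
    {"gripper":85,"rotation":[0,0,0],"travel":[-1,1,30]},
    {"gripper":85,"rotation":[0,0,0],"travel":[0,0,30]},
    {"gripper":85,"rotation":[0,0,0],"travel":[0,0,24]},
    {"gripper":85,"rotation":[0,0,0],"travel":[0,0,18]},
    {"gripper":85,"rotation":[0,0,0],"travel":[0,0,0]},
    {"gripper":40,"rotation":[0,0,0],"travel":[0,0,0]},
    {"gripper":40,"rotation":[0,0,0],"travel":[0,0,0]},
    {"gripper":40,"rotation":[0,0,0],"travel":[0,0,0]},
    {"gripper":40,"rotation":[0,0,0],"travel":[0,0,0]},
    {"gripper":40,"rotation":[0,0,0],"travel":[0,0,0]},
    {"gripper":40,"rotation":[0,0,0],"travel":[0,0,0]},
  ],
  newtons=40,
)

```text
t: 5.38
tcp_pos: [0.5396, -0.3783, 0.0206]
tool_rot: [0.708, 0.706, -0.001, -0.0]
force: [-7.0, 0.2, 9.3]
finger_gap: 0.521
```

send_rows(
  motion=[
    {"gripper":40,"rotation":[0,0,0],"travel":[0,0,0]},
    {"gripper":40,"rotation":[0,0,0],"travel":[0,0,-5]},
    {"gripper":40,"rotation":[0,0,0],"travel":[0,0,-15]},
    {"gripper":40,"rotation":[0,0,0],"travel":[0,0,-30]},
    {"gripper":40,"rotation":[0,0,0],"travel":[0,0,-40]},
    {"gripper":40,"rotation":[0,0,0],"travel":[0,0,-40]},
    {"gripper":40,"rotation":[0,0,0],"travel":[0,0,0]},
    {"gripper":40,"rotation":[0,0,0],"travel":[0,0,0]},
    {"gripper":40,"rotation":[0,0,0],"travel":[0,0,0]},
  ],
)

```text
t: 6.13
tcp_pos: [0.541, -0.3773, 0.1483]
tool_rot: [0.709, 0.706, 0.0, 0.001]
force: [-0.1, 0.7, -0.6]
finger_gap: 0.526
```

```bash
python3 shot.py w5 80 150 432 384 2; python3 -c "
from h import *
print(manip.sense()['force'],manip.sense()['ft_torque'])
go([.540,-.374,.015])"
```

```text
t 6.18 tcp [ 0.5404 -0.3767  0.1469] x [0.004 1.    0.001] y [ 1.    -0.004 -0.001] z [-0.001  0.001 -1.   ]
tool shift mm [ 286.5  -71.8 -132.7]
[ 0.42340869 -0.76135249 -1.17982616] [-0.03842929 -0.01561887  0.05333021]
t 6.18 tcp [ 0.5404 -0.3767  0.1469] x [0.004 1.    0.001] y [ 1.    -0.004 -0.001] z [-0.001  0.001 -1.   ]
tool shift mm [  2.5  -0.2 131.9]
```

View pics/w5.png

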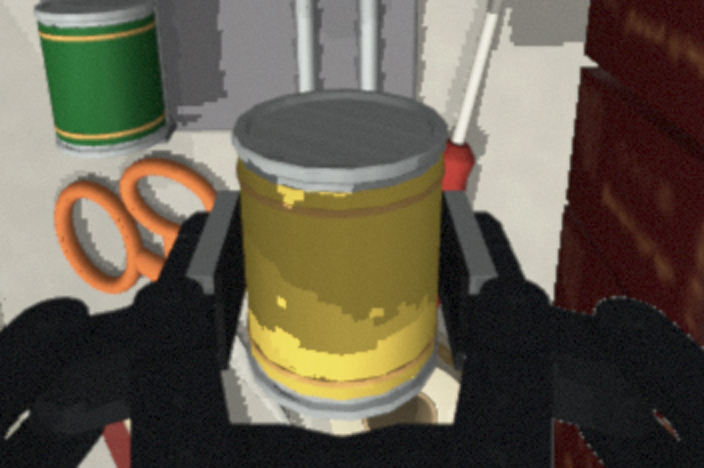

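```bash
python3 - <<'E'
from b import *
w=pickle.load(open('w5.pkl','rb'))
for p in((342,212),(342,381),(342,186),(342,404)):
    print(p,ray(w,80+p[0]/2,150+p[1]/2,.1845).round(4))
d=np.radians(9)
go([.5313,.2006,.15])
E
```

```text
(342, 212) [ 0.5411 -0.355   0.1845]
(342, 381) [ 0.541  -0.3943  0.1845]
(342, 186) [ 0.5412 -0.3496  0.1845]
(342, 404) [ 0.5409 -0.4003  0.1845]
t 6.18 tcp [ 0.5404 -0.3767  0.1469] x [0.004 1.    0.001] y [ 1.    -0.004 -0.001] z [-0.001  0.001 -1.   ]
tool shift mm [577.2 -11.6  -2.4]
```

send_rows(
  motion=[
    {"gripper":40,"travel":[25,-0.5,0],"rotation":[0,0,0]},
    {"gripper":40,"travel":[40,-0.7,0],"rotation":[0,0,0]},
    {"gripper":40,"travel":[40,-0.7,0],"rotation":[0,0,0]},
    {"gripper":40,"travel":[40,-0.7,0],"rotation":[0,0,0]},
    {"gripper":40,"travel":[40,-0.7,0],"rotation":[0,0,0]},
    {"gripper":40,"travel":[40,-0.7,0],"rotation":[0,0,0]},
    {"gripper":40,"travel":[40,-0.7,0],"rotation":[0,0,0]},
    {"gripper":40,"travel":[40,-0.7,0],"rotation":[0,0,0]},
    {"gripper":40,"travel":[40,-0.7,0],"rotation":[0,0,0]},
    {"gripper":40,"travel":[40,-0.7,0],"rotation":[0,0,0]},
    {"gripper":40,"travel":[40,-0.7,0],"rotation":[0,0,0]},
    {"gripper":40,"travel":[40,-0.7,0],"rotation":[0,0,0]},
  ],
)

```text
t: 7.18
tcp_pos: [0.5331, 0.0895, 0.1456]
tool_rot: [0.709, 0.705, -0.001, -0.001]
force: [1.0, -0.1, -0.8]
finger_gap: 0.522
```

send_rows(
  motion=[
    {"gripper":40,"travel":[40,-0.7,0],"rotation":[0,0,0]},
    {"gripper":40,"travel":[40,-0.7,0],"rotation":[0,0,0]},
    {"gripper":40,"travel":[28,-0.7,0],"rotation":[0,0,0]},
    {"gripper":40,"travel":[0,0,0],"rotation":[0,0,-4.5]},
    {"gripper":40,"travel":[0,0,0],"rotation":[0,0,-4.5]},
    {"gripper":40,"travel":[0,0,0],"rotation":[0,0,0]},
    {"gripper":40,"travel":[0,0,0],"rotation":[0,0,0]},
    {"gripper":40,"travel":[0,0,0],"rotation":[0,0,0]},
  ],
)

```text
t: 7.85
tcp_pos: [0.5326, 0.1952, 0.1463]
tool_rot: [0.652, 0.758, -0.001, -0.001]
force: [-1.0, -0.7, -0.6]
finger_gap: 0.525
```

```bash
python3 -c "
from h import *
print(manip.sense()['force'],manip.sense()['finger_gap'])
go([.5315,.1986,.0525])"; python3 shot.py w6 80 100 432 384 2
```

```text
[-0.95312564 -0.69402877 -0.61183554] 0.5253023940431967
t 7.85 tcp [0.5326 0.1952 0.1463] x [-0.15   0.989  0.   ] y [ 0.989  0.15  -0.002] z [-0.002 -0.    -1.   ]
tool shift mm [ 3.6 -0.3 93.8]
t 7.9 tcp [0.5328 0.1951 0.1466] x [-0.15   0.989  0.   ] y [ 0.989  0.15  -0.002] z [-0.002 -0.    -1.   ]
tool shift mm [-272.4 -105.  -133.2]
```

View pics/w6.png

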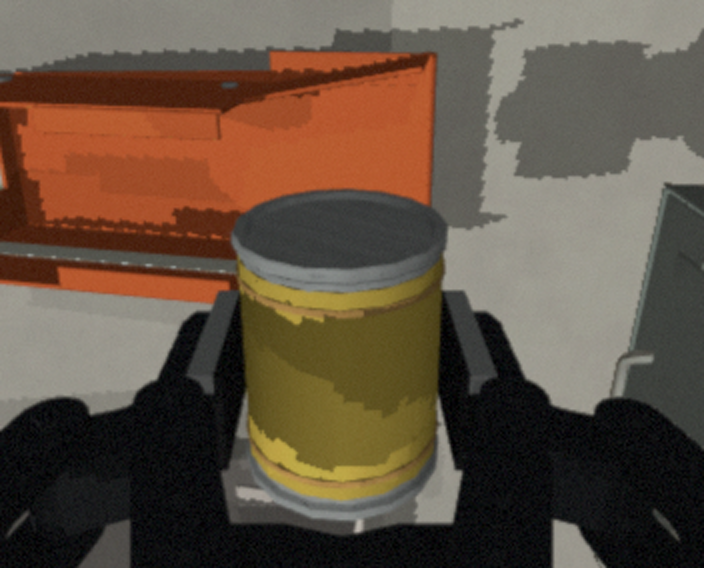

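send_rows(
  motion=[
    {"gripper":40,"travel":[3.5,0,30],"rotation":[0,0,0]},
    {"gripper":40,"travel":[0,0,30],"rotation":[0,0,0]},
    {"gripper":40,"travel":[0,0,18],"rotation":[0,0,0]},
    {"gripper":40,"travel":[0,0,8],"rotation":[0,0,0]},
    {"gripper":40,"travel":[0,0,4],"rotation":[0,0,0]},
    {"gripper":40,"travel":[0,0,0],"rotation":[0,0,0]},
    {"gripper":40,"travel":[0,0,0],"rotation":[0,0,0]},
    {"gripper":40,"travel":[0,0,0],"rotation":[0,0,0]},
  ],
)

```text
t: 8.57
tcp_pos: [0.5337, 0.1991, 0.0586]
tool_rot: [0.651, 0.759, 0.001, 0.001]
force: [0.2, -0.8, 0.3]
finger_gap: 0.525
```

```bash
python3 -c "
from h import *
print(manip.sense()['force'],manip.sense()['finger_gap'])
go([.5315,.1986,.0525])"
```

```text
[ 0.15558923 -0.76085164  0.32472876] 0.5249300011685563
t 8.57 tcp [0.5337 0.1991 0.0586] x [-0.152  0.988  0.   ] y [0.988 0.152 0.003] z [ 0.003  0.    -1.   ]
tool shift mm [-0.2 -2.3  6.1]
```

send_rows(
  motion=[
    {"gripper":40,"travel":[0,-2,3],"rotation":[0,0,0]},
    {"gripper":40,"travel":[0,0,2],"rotation":[0,0,0]},
    {"gripper":40,"travel":[0,0,0],"rotation":[0,0,0]},
    {"gripper":40,"travel":[0,0,0],"rotation":[0,0,0]},
    {"gripper":40,"travel":[0,0,0],"rotation":[0,0,0]},
  ],
)

```text
t: 8.98
tcp_pos: [0.5308, 0.1988, 0.0525]
tool_rot: [0.651, 0.759, 0.0, 0.0]
force: [-0.1, 0.0, -0.4]
finger_gap: 0.524
```

send_rows(
  motion=[
    {"gripper":40,"travel":[0,0,2],"rotation":[0,0,0]},
    {"gripper":40,"travel":[0,0,0],"rotation":[0,0,0]},
    {"gripper":40,"travel":[0,0,0],"rotation":[0,0,0]},
    {"gripper":40,"travel":[0,0,0],"rotation":[0,0,0]},
  ],
)

```text
t: 9.32
tcp_pos: [0.531, 0.1988, 0.0508]
tool_rot: [0.651, 0.759, 0.0, 0.0]
force: [-1.0, 0.7, 4.3]
finger_gap: 0.526
```

Contact with the floor. Release gently, then lift.

send_rows(
  motion=[
    {"gripper":50,"travel":[0,0,0],"rotation":[0,0,0]},
    {"gripper":52,"travel":[0,0,0],"rotation":[0,0,0]},
    {"gripper":56,"travel":[0,0,0],"rotation":[0,0,0]},
    {"gripper":62,"travel":[0,0,0],"rotation":[0,0,0]},
    {"gripper":70,"travel":[0,0,0],"rotation":[0,0,0]},
    {"gripper":70,"travel":[0,0,-10],"rotation":[0,0,0]},
    {"gripper":70,"travel":[0,0,-20],"rotation":[0,0,0]},
    {"gripper":70,"travel":[0,0,-35],"rotation":[0,0,0]},
    {"gripper":70,"travel":[0,0,-40],"rotation":[0,0,0]},
    {"gripper":85,"travel":[0,0,-35],"rotation":[0,0,0]},
    {"gripper":85,"travel":[0,0,0],"rotation":[0,0,0]},
    {"gripper":85,"travel":[0,0,0],"rotation":[0,0,0]},
  ],
)

```text
t: 10.32
tcp_pos: [0.5323, 0.1991, 0.1936]
tool_rot: [0.651, 0.759, 0.003, 0.002]
force: [0.2, 0.4, 1.0]
finger_gap: 0.999
```

```bash
python3 shot.py w7 60 0 432 300 2; python3 -c "
from h import *
go([.5385,-.232,.19])"
```

```text
t 10.37 tcp [0.5308 0.1988 0.1915] x [-0.152  0.988 -0.   ] y [0.988 0.152 0.002] z [ 0.002  0.    -1.   ]
tool shift mm [-276.2 -103.8  -88.7]
t 10.37 tcp [0.5308 0.1988 0.1915] x [-0.152  0.988 -0.   ] y [0.988 0.152 0.002] z [ 0.002  0.    -1.   ]
tool shift mm [-426.9  -57.9    1.4]
```

View pics/w7.png

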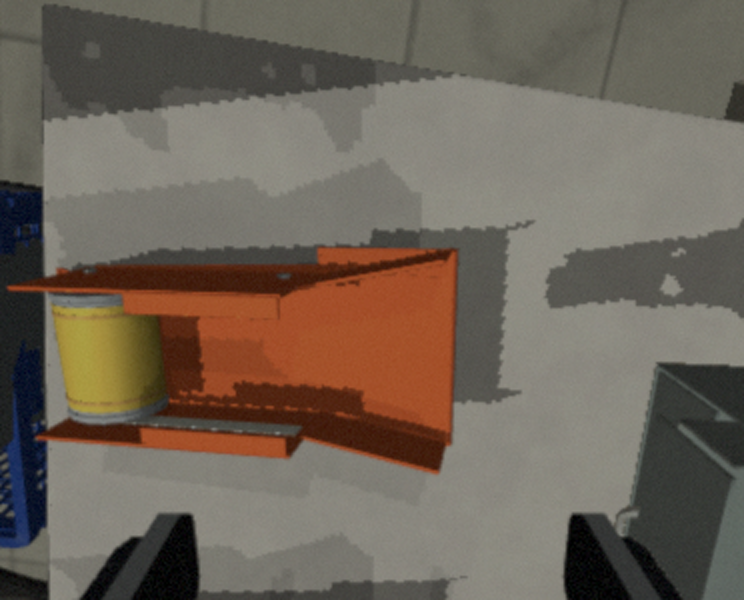

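send_rows(
  motion=[
    {"gripper":85,"travel":[0,0,0],"rotation":[0,0,4.2]},
    {"gripper":85,"travel":[-20,0,0],"rotation":[0,0,4.2]},
    {"gripper":85,"travel":[-39,0.7,0],"rotation":[0,0,0]},
    {"gripper":85,"travel":[-39,0.7,0],"rotation":[0,0,0]},
    {"gripper":85,"travel":[-39,0.7,0],"rotation":[0,0,0]},
    {"gripper":85,"travel":[-39,0.7,0],"rotation":[0,0,0]},
    {"gripper":85,"travel":[-39,0.7,0],"rotation":[0,0,0]},
    {"gripper":85,"travel":[-39,0.7,0],"rotation":[0,0,0]},
    {"gripper":85,"travel":[-39,0.7,0],"rotation":[0,0,0]},
    {"gripper":85,"travel":[-39,0.7,0],"rotation":[0,0,0]},
    {"gripper":85,"travel":[-39,0.7,0],"rotation":[0,0,0]},
    {"gripper":85,"travel":[-39,0.7,0],"rotation":[0,0,0]},
  ],
)

```text
t: 11.37
tcp_pos: [0.5399, -0.2123, 0.1882]
tool_rot: [0.705, 0.709, -0.0, -0.002]
force: [1.5, 0.1, 0.4]
finger_gap: 0.994
```

send_rows(
  motion=[
    {"gripper":85,"travel":[-10,0,25],"rotation":[0,0,0]},
    {"gripper":85,"travel":[-10,0,35],"rotation":[0,0,0]},
    {"gripper":85,"travel":[0,0,35],"rotation":[0,0,0]},
    {"gripper":85,"travel":[0,0,0],"rotation":[0,0,0]},
    {"gripper":85,"travel":[0,0,0],"rotation":[0,0,0]},
    {"gripper":85,"travel":[0,0,0],"rotation":[0,0,0]},
  ],
)

```text
t: 11.87
tcp_pos: [0.5417, -0.2308, 0.0955]
tool_rot: [0.705, 0.709, -0.0, -0.0]
force: [0.7, -1.1, 0.6]
finger_gap: 0.997
```

```bash
python3 -c "
from h import *
go([.5385,-.232,.02])"
```

```text
t 11.87 tcp [ 0.5417 -0.2308  0.0955] x [-0.006  1.     0.   ] y [ 1.     0.006 -0.001] z [-0.001  0.    -1.   ]
tool shift mm [-1.2 -3.2 75.5]
```

send_rows(
  motion=[
    {"gripper":85,"rotation":[0,0,0],"travel":[-1,-3,25]},
    {"gripper":85,"rotation":[0,0,0],"travel":[0,0,25]},
    {"gripper":85,"rotation":[0,0,0],"travel":[0,0,17]},
    {"gripper":85,"rotation":[0,0,0],"travel":[0,0,8]},
    {"gripper":85,"rotation":[0,0,0],"travel":[0,0,0]},
    {"gripper":85,"rotation":[0,0,0],"travel":[0,0,0]},
    {"gripper":40,"rotation":[0,0,0],"travel":[0,0,0]},
    {"gripper":40,"rotation":[0,0,0],"travel":[0,0,0]},
    {"gripper":40,"rotation":[0,0,0],"travel":[0,0,0]},
    {"gripper":40,"rotation":[0,0,0],"travel":[0,0,0]},
    {"gripper":40,"rotation":[0,0,0],"travel":[0,0,0]},
    {"gripper":40,"rotation":[0,0,0],"travel":[0,0,0]},
  ],
  newtons=40,
)

```text
t: 12.87
tcp_pos: [0.538, -0.2324, 0.0218]
tool_rot: [0.705, 0.709, -0.001, -0.0]
force: [-3.1, 0.4, 8.0]
finger_gap: 0.528
```

send_rows(
  motion=[
    {"gripper":40,"rotation":[0,0,0],"travel":[0,0,0]},
    {"gripper":40,"rotation":[0,0,0],"travel":[0,0,-5]},
    {"gripper":40,"rotation":[0,0,0],"travel":[0,0,-15]},
    {"gripper":40,"rotation":[0,0,0],"travel":[0,0,-30]},
    {"gripper":40,"rotation":[0,0,0],"travel":[0,0,-40]},
    {"gripper":40,"rotation":[0,0,0],"travel":[0,0,-40]},
    {"gripper":40,"rotation":[0,0,0],"travel":[0,0,0]},
    {"gripper":40,"rotation":[0,0,0],"travel":[0,0,0]},
    {"gripper":40,"rotation":[0,0,0],"travel":[0,0,0]},
  ],
)

```text
t: 13.62
tcp_pos: [0.5382, -0.2318, 0.1503]
tool_rot: [0.705, 0.709, 0.0, -0.0]
force: [0.2, -0.2, -1.2]
finger_gap: 0.524
```

```bash
cat > held.py <<'E'
# offset of the held tin in tool x from its near/far silhouette rows along the middle column
from b import *
import sys
h0=float(sys.argv[1])
cal=manip.calibration('wrist');s=manip.sense();im=manip.snapshot('wrist')[:,:,::-1];cv2.imwrite('pics/held.png',im)
M=R.from_quat(s['tool_rot']).as_matrix();z=s['tcp_pos'][2]+h0+.023
hsv=cv2.cvtColor(im,cv2.COLOR_BGR2HSV)
col=hsv[:,249:254].mean(1)
run=lambda: [ (v,col[v].astype(int).tolist()) for v in range(230,370,3)]
for v in range(235,365,2):
    p=M.T@(ray(cal,251,v,z)-s['tcp_pos'])*1000
    print(v,p[0].round(1),col[v].astype(int).tolist(),end=' ; ')
print(s['finger_gap'],s['force'])
E
python3 held.py .015; python3 -c "
from h import *
go([.5315,.1986,.15])"
```

```text
235 31.7 [79, 6, 72] ; 237 30.9 [77, 7, 137] ; 239 30.1 [71, 7, 158] ; 241 29.3 [77, 5, 156] ; 243 28.5 [73, 5, 147] ; 245 27.7 [85, 8, 100] ; 247 26.9 [58, 4, 87] ; 249 26.1 [143, 173, 78] ; 251 25.3 [107, 210, 78] ; 253 24.5 [70, 207, 78] ; 255 23.7 [106, 219, 77] ; 257 22.8 [10, 170, 87] ; 259 22.0 [18, 142, 104] ; 261 21.2 [9, 172, 89] ; 263 20.3 [71, 206, 79] ; 265 19.5 [142, 209, 78] ; 267 18.6 [71, 214, 77] ; 269 17.8 [142, 213, 77] ; 271 16.9 [71, 217, 78] ; 273 16.1 [143, 219, 77] ; 275 15.2 [71, 209, 78] ; 277 14.4 [143, 219, 77] ; 279 13.5 [107, 208, 78] ; 281 12.6 [107, 217, 77] ; 283 11.7 [0, 211, 77] ; 285 10.9 [107, 203, 79] ; 287 10.0 [36, 212, 78] ; 289 9.1 [71, 211, 78] ; 291 8.2 [72, 214, 77] ; 293 7.3 [142, 223, 76] ; 295 6.4 [0, 217, 77] ; 297 5.5 [72, 211, 78] ; 299 4.6 [107, 207, 79] ; 301 3.7 [71, 211, 78] ; 303 2.7 [106, 212, 88] ; 305 1.8 [143, 209, 99] ; 307 0.9 [107, 207, 100] ; 309 -0.0 [142, 213, 99] ; 311 -1.0 [36, 204, 99] ; 313 -1.9 [143, 206, 99] ; 315 -2.9 [107, 205, 100] ; 317 -3.8 [36, 204, 99] ; 319 -4.8 [107, 211, 99] ; 321 -5.7 [107, 208, 98] ; 323 -6.7 [71, 207, 98] ; 325 -7.7 [143, 199, 142] ; 327 -8.6 [143, 200, 154] ; 329 -9.6 [143, 201, 155] ; 331 -10.6 [179, 199, 154] ; 333 -11.6 [143, 200, 153] ; 335 -12.6 [35, 198, 153] ; 337 -13.6 [143, 201, 152] ; 339 -14.6 [35, 201, 153] ; 341 -15.6 [4, 184, 145] ; 343 -16.6 [18, 142, 197] ; 345 -17.6 [10, 164, 165] ; 347 -18.6 [107, 201, 142] ; 349 -19.7 [143, 200, 141] ; 351 -20.7 [2, 27, 154] ; 353 -21.7 [77, 8, 130] ; 355 -22.8 [77, 7, 117] ; 357 -23.8 [74, 5, 157] ; 359 -24.9 [72, 6, 167] ; 361 -25.9 [27, 16, 166] ; 363 -27.0 [24, 21, 167] ; 0.5242635927899683 [ 0.20379087 -0.15592218 -1.18015126]
t 13.67 tcp [ 0.5377 -0.2314  0.1493] x [-0.006  1.     0.002] y [ 1.     0.006 -0.002] z [-0.002  0.002 -1.   ]
tool shift mm [ 4.301e+02 -3.600e+00 -1.000e-01]
```

send_rows(
  motion=[
    {"gripper":40,"travel":[20,-0.3,0],"rotation":[0,0,0]},
    {"gripper":40,"travel":[39,-0.3,0],"rotation":[0,0,0]},
    {"gripper":40,"travel":[39,-0.3,0],"rotation":[0,0,0]},
    {"gripper":40,"travel":[39,-0.3,0],"rotation":[0,0,0]},
    {"gripper":40,"travel":[39,-0.3,0],"rotation":[0,0,0]},
    {"gripper":40,"travel":[39,-0.3,0],"rotation":[0,0,0]},
    {"gripper":40,"travel":[39,-0.3,0],"rotation":[0,0,0]},
    {"gripper":40,"travel":[39,-0.3,0],"rotation":[0,0,0]},
    {"gripper":40,"travel":[39,-0.3,0],"rotation":[0,0,0]},
    {"gripper":40,"travel":[39,-0.3,0],"rotation":[0,0,0]},
    {"gripper":40,"travel":[39,-0.3,0],"rotation":[0,0,0]},
    {"gripper":40,"travel":[20,-0.3,0],"rotation":[0,0,0]},
  ],
)

```text
t: 14.67
tcp_pos: [0.5304, 0.2016, 0.1481]
tool_rot: [0.704, 0.71, -0.001, -0.002]
force: [0.5, -0.2, -1.2]
finger_gap: 0.524
```

send_rows(
  motion=[
    {"gripper":40,"travel":[0,0,0],"rotation":[0,0,-4.4]},
    {"gripper":40,"travel":[0,0,20],"rotation":[0,0,-4.4]},
    {"gripper":40,"travel":[0,0,30],"rotation":[0,0,0]},
    {"gripper":40,"travel":[0,0,20],"rotation":[0,0,0]},
    {"gripper":40,"travel":[0,0,0],"rotation":[0,0,0]},
    {"gripper":40,"travel":[0,0,0],"rotation":[0,0,0]},
    {"gripper":40,"travel":[0,0,0],"rotation":[0,0,0]},
  ],
)

```text
t: 15.25
tcp_pos: [0.5325, 0.1977, 0.08]
tool_rot: [0.649, 0.761, -0.0, -0.0]
force: [0.0, -0.5, -0.0]
finger_gap: 0.522
```

```bash
python3 -c "
from h import *
go([.5315,.1982,.054])"
```

```text
t 15.25 tcp [0.5325 0.1977 0.08  ] x [-0.159  0.987  0.   ] y [ 0.987  0.159 -0.001] z [-0.001 -0.    -1.   ]
tool shift mm [ 0.7 -0.9 26. ]
```

send_rows(
  motion=[
    {"gripper":40,"travel":[0.5,-1,14],"rotation":[0,0,0]},
    {"gripper":40,"travel":[0,0,8],"rotation":[0,0,0]},
    {"gripper":40,"travel":[0,0,4],"rotation":[0,0,0]},
    {"gripper":40,"travel":[0,0,0],"rotation":[0,0,0]},
    {"gripper":40,"travel":[0,0,1],"rotation":[0,0,0]},
    {"gripper":40,"travel":[0,0,0],"rotation":[0,0,0]},
    {"gripper":40,"travel":[0,0,0],"rotation":[0,0,0]},
  ],
)

```text
t: 15.83
tcp_pos: [0.5319, 0.1982, 0.0538]
tool_rot: [0.649, 0.761, 0.0, 0.0]
force: [0.7, -0.4, -0.6]
finger_gap: 0.522
```

send_rows(
  motion=[
    {"gripper":40,"travel":[0,0,2],"rotation":[0,0,0]},
    {"gripper":40,"travel":[0,0,0.5],"rotation":[0,0,0]},
    {"gripper":40,"travel":[0,0,0],"rotation":[0,0,0]},
    {"gripper":40,"travel":[0,0,0],"rotation":[0,0,0]},
  ],
)

```text
t: 16.17
tcp_pos: [0.5321, 0.1983, 0.0521]
tool_rot: [0.648, 0.761, 0.001, 0.001]
force: [-0.5, -0.3, 5.6]
finger_gap: 0.523
```

send_rows(
  motion=[
    {"gripper":50,"travel":[0,0,0],"rotation":[0,0,0]},
    {"gripper":52,"travel":[0,0,0],"rotation":[0,0,0]},
    {"gripper":56,"travel":[0,0,0],"rotation":[0,0,0]},
    {"gripper":62,"travel":[0,0,0],"rotation":[0,0,0]},
    {"gripper":70,"travel":[0,0,0],"rotation":[0,0,0]},
    {"gripper":70,"travel":[0,0,-10],"rotation":[0,0,0]},
    {"gripper":70,"travel":[0,0,-20],"rotation":[0,0,0]},
    {"gripper":70,"travel":[0,0,-35],"rotation":[0,0,0]},
    {"gripper":70,"travel":[0,0,-40],"rotation":[0,0,0]},
    {"gripper":85,"travel":[0,0,-35],"rotation":[0,0,0]},
    {"gripper":85,"travel":[0,0,0],"rotation":[0,0,0]},
    {"gripper":85,"travel":[0,0,0],"rotation":[0,0,0]},
  ],
)

```text
t: 17.17
tcp_pos: [0.5331, 0.1985, 0.194]
tool_rot: [0.648, 0.761, 0.003, 0.002]
force: [0.6, -0.6, -1.0]
finger_gap: 0.992
```

```bash
python3 shot.py w8 60 100 320 260 2; python3 -c "
from h import *
go([.4435,-.374,.19])"
```

```text
t 17.22 tcp [0.5316 0.1982 0.1919] x [-0.159  0.987 -0.   ] y [0.987 0.159 0.002] z [ 0.002  0.    -1.   ]
tool shift mm [-274.7 -106.4  -88.3]
t 17.22 tcp [0.5316 0.1982 0.1919] x [-0.159  0.987 -0.   ] y [0.987 0.159 0.002] z [ 0.002  0.    -1.   ]
tool shift mm [-550.9 -177.9    1.6]
```

View pics/w8.png

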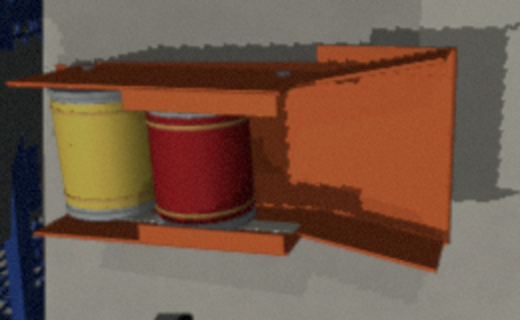

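send_rows(
  motion=[
    {"gripper":85,"travel":[0,0,0],"rotation":[0,0,4.8]},
    {"gripper":85,"travel":[0,0,0],"rotation":[0,0,4.8]},
    {"gripper":85,"travel":[-38,-6,0],"rotation":[0,0,0]},
    {"gripper":85,"travel":[-38,-6,0],"rotation":[0,0,0]},
    {"gripper":85,"travel":[-38,-6,0],"rotation":[0,0,0]},
    {"gripper":85,"travel":[-38,-6,0],"rotation":[0,0,0]},
    {"gripper":85,"travel":[-38,-6,0],"rotation":[0,0,0]},
    {"gripper":85,"travel":[-38,-6,0],"rotation":[0,0,0]},
    {"gripper":85,"travel":[-38,-6,0],"rotation":[0,0,0]},
    {"gripper":85,"travel":[-38,-6,0],"rotation":[0,0,0]},
    {"gripper":85,"travel":[-38,-6,0],"rotation":[0,0,0]},
    {"gripper":85,"travel":[-38,-6,0],"rotation":[0,0,0]},
  ],
)

```text
t: 18.22
tcp_pos: [0.4665, -0.1823, 0.1891]
tool_rot: [0.71, 0.704, -0.0, -0.002]
force: [0.9, -0.1, -0.1]
finger_gap: 1.002
```

send_rows(
  motion=[
    {"gripper":85,"travel":[-38,-6,0],"rotation":[0,0,0]},
    {"gripper":85,"travel":[-38,-6,0],"rotation":[0,0,0]},
    {"gripper":85,"travel":[-38,-6,0],"rotation":[0,0,0]},
    {"gripper":85,"travel":[-38,-6,10],"rotation":[0,0,0]},
    {"gripper":85,"travel":[-20,-3,30],"rotation":[0,0,0]},
    {"gripper":85,"travel":[-10,0,35],"rotation":[0,0,0]},
    {"gripper":85,"travel":[0,0,20],"rotation":[0,0,0]},
    {"gripper":85,"travel":[0,0,0],"rotation":[0,0,0]},
    {"gripper":85,"travel":[0,0,0],"rotation":[0,0,0]},
    {"gripper":85,"travel":[0,0,0],"rotation":[0,0,0]},
  ],
)

```text
t: 19.05
tcp_pos: [0.44, -0.3627, 0.0958]
tool_rot: [0.71, 0.704, 0.0, -0.0]
force: [0.4, -0.4, 0.2]
finger_gap: 0.991
```

```bash
python3 -c "
from h import *
go([.4435,-.374,.022])"
```

```text
t 19.05 tcp [ 0.44   -0.3627  0.0958] x [0.008 1.    0.001] y [ 1.    -0.008 -0.001] z [-0.001  0.001 -1.   ]
tool shift mm [-11.3   3.6  73.8]
```

send_rows(
  motion=[
    {"gripper":85,"rotation":[0,0,0],"travel":[-9,3.5,10]},
    {"gripper":85,"rotation":[0,0,0],"travel":[0,0,25]},
    {"gripper":85,"rotation":[0,0,0],"travel":[0,0,25]},
    {"gripper":85,"rotation":[0,0,0],"travel":[0,0,14]},
    {"gripper":85,"rotation":[0,0,0],"travel":[0,0,0]},
    {"gripper":85,"rotation":[0,0,0],"travel":[0,0,0]},
    {"gripper":40,"rotation":[0,0,0],"travel":[0,0,0]},
    {"gripper":40,"rotation":[0,0,0],"travel":[0,0,0]},
    {"gripper":40,"rotation":[0,0,0],"travel":[0,0,0]},
    {"gripper":40,"rotation":[0,0,0],"travel":[0,0,0]},
    {"gripper":40,"rotation":[0,0,0],"travel":[0,0,0]},
    {"gripper":40,"rotation":[0,0,0],"travel":[0,0,0]},
  ],
  newtons=40,
)

```text
t: 20.05
tcp_pos: [0.4435, -0.3729, 0.0235]
tool_rot: [0.71, 0.705, -0.0, 0.001]
force: [-1.4, 0.2, 5.4]
finger_gap: 0.526
```

send_rows(
  motion=[
    {"gripper":40,"rotation":[0,0,0],"travel":[0,0,0]},
    {"gripper":40,"rotation":[0,0,0],"travel":[0,0,-5]},
    {"gripper":40,"rotation":[0,0,0],"travel":[0,0,-15]},
    {"gripper":40,"rotation":[0,0,0],"travel":[0,0,-30]},
    {"gripper":40,"rotation":[0,0,0],"travel":[0,0,-40]},
    {"gripper":40,"rotation":[0,0,0],"travel":[0,0,-40]},
    {"gripper":40,"rotation":[0,0,0],"travel":[0,0,0]},
    {"gripper":40,"rotation":[0,0,0],"travel":[0,0,0]},
    {"gripper":40,"rotation":[0,0,0],"travel":[0,0,0]},
  ],
)

```text
t: 20.8
tcp_pos: [0.443, -0.3716, 0.1519]
tool_rot: [0.71, 0.704, 0.0, -0.0]
force: [0.2, -0.0, -2.5]
finger_gap: 0.527
```

```bash
python3 held.py .013 | tr ';' '\n' | awk 'NR<16||NR>44'; python3 -c "
from h import *
go([.5315,.1986,.15])"
```

```text
235 30.7 [83, 7, 82] 
 237 29.9 [84, 7, 81] 
 239 29.1 [86, 5, 138] 
 241 28.3 [72, 7, 175] 
 243 27.5 [73, 6, 175] 
 245 26.7 [63, 7, 125] 
 247 25.8 [75, 9, 95] 
 249 25.0 [71, 7, 99] 
 251 24.2 [66, 127, 57] 
 253 23.3 [65, 167, 53] 
 255 22.5 [65, 162, 53] 
 257 21.7 [64, 164, 53] 
 259 20.8 [22, 136, 92] 
 261 20.0 [18, 141, 116] 
 263 19.1 [34, 130, 63] 
 323 -8.4 [63, 152, 104] 
 325 -9.4 [64, 155, 104] 
 327 -10.4 [64, 157, 103] 
 329 -11.4 [64, 156, 105] 
 331 -12.4 [63, 152, 105] 
 333 -13.4 [64, 156, 105] 
 335 -14.4 [64, 153, 105] 
 337 -15.4 [64, 156, 104] 
 339 -16.5 [64, 154, 100] 
 341 -17.5 [49, 129, 98] 
 343 -18.5 [18, 142, 201] 
 345 -19.6 [29, 119, 130] 
 347 -20.6 [64, 152, 97] 
 349 -21.7 [64, 151, 97] 
 351 -22.7 [67, 18, 166] 
 353 -23.8 [67, 5, 148] 
 355 -24.8 [78, 5, 134] 
 357 -25.9 [69, 6, 178] 
 359 -27.0 [66, 6, 185] 
 361 -28.0 [24, 45, 221] 
 363 -29.1 [25, 49, 227] 
 0.5269404393912702 [ 0.20788959 -0.00691437 -2.50863234]
t 20.85 tcp [ 0.4426 -0.3711  0.1508] x [0.008 1.    0.002] y [ 1.    -0.008 -0.002] z [-0.002  0.002 -1.   ]
tool shift mm [570.4  84.4   1.9]
```

send_rows(
  motion=[
    {"gripper":40,"travel":[20,3,0],"rotation":[0,0,0]},
    {"gripper":40,"travel":[38,5.6,0],"rotation":[0,0,0]},
    {"gripper":40,"travel":[38,5.6,0],"rotation":[0,0,0]},
    {"gripper":40,"travel":[38,5.6,0],"rotation":[0,0,0]},
    {"gripper":40,"travel":[38,5.6,0],"rotation":[0,0,0]},
    {"gripper":40,"travel":[38,5.6,0],"rotation":[0,0,0]},
    {"gripper":40,"travel":[38,5.6,0],"rotation":[0,0,0]},
    {"gripper":40,"travel":[38,5.6,0],"rotation":[0,0,0]},
    {"gripper":40,"travel":[38,5.6,0],"rotation":[0,0,0]},
    {"gripper":40,"travel":[38,5.6,0],"rotation":[0,0,0]},
    {"gripper":40,"travel":[38,5.6,0],"rotation":[0,0,0]},
    {"gripper":40,"travel":[38,5.6,0],"rotation":[0,0,0]},
  ],
)

```text
t: 21.85
tcp_pos: [0.5099, 0.0673, 0.1498]
tool_rot: [0.71, 0.704, -0.002, -0.002]
force: [1.0, 0.1, -0.7]
finger_gap: 0.524
```

send_rows(
  motion=[
    {"gripper":40,"travel":[38,5.6,0],"rotation":[0,0,0]},
    {"gripper":40,"travel":[38,5.6,0],"rotation":[0,0,0]},
    {"gripper":40,"travel":[38,5.6,0],"rotation":[0,0,0]},
    {"gripper":40,"travel":[19,3,0],"rotation":[0,0,0]},
    {"gripper":40,"travel":[0,0,0],"rotation":[0,0,-4.8]},
    {"gripper":40,"travel":[0,0,20],"rotation":[0,0,-4.8]},
    {"gripper":40,"travel":[0,0,30],"rotation":[0,0,0]},
    {"gripper":40,"travel":[0,0,20],"rotation":[0,0,0]},
    {"gripper":40,"travel":[0,0,0],"rotation":[0,0,0]},
    {"gripper":40,"travel":[0,0,0],"rotation":[0,0,0]},
    {"gripper":40,"travel":[0,0,0],"rotation":[0,0,0]},
  ],
)

```text
t: 22.77
tcp_pos: [0.5324, 0.198, 0.0815]
tool_rot: [0.649, 0.761, -0.0, -0.0]
force: [-0.1, -0.1, -0.5]
finger_gap: 0.523
```

```bash
python3 -c "
from h import *
go([.5315,.1998,.0555])"
```

```text
t 22.77 tcp [0.5324 0.198  0.0815] x [-0.159  0.987  0.   ] y [ 0.987  0.159 -0.001] z [-0.001 -0.    -1.   ]
tool shift mm [ 1.9 -0.5 26. ]
```

send_rows(
  motion=[
    {"gripper":40,"travel":[1.8,-0.5,14],"rotation":[0,0,0]},
    {"gripper":40,"travel":[0,0,8],"rotation":[0,0,0]},
    {"gripper":40,"travel":[0,0,4],"rotation":[0,0,0]},
    {"gripper":40,"travel":[0,0,1],"rotation":[0,0,0]},
    {"gripper":40,"travel":[0,0,1],"rotation":[0,0,0]},
    {"gripper":40,"travel":[0,0,0],"rotation":[0,0,0]},
    {"gripper":40,"travel":[0,0,0],"rotation":[0,0,0]},
    {"gripper":40,"travel":[0,0,0],"rotation":[0,0,0]},
  ],
)

```text
t: 23.43
tcp_pos: [0.5319, 0.1998, 0.0543]
tool_rot: [0.649, 0.761, 0.0, 0.0]
force: [0.5, -0.5, -1.0]
finger_gap: 0.524
```

send_rows(
  motion=[
    {"gripper":40,"travel":[0,0,1],"rotation":[0,0,0]},
    {"gripper":40,"travel":[0,0,0.5],"rotation":[0,0,0]},
    {"gripper":40,"travel":[0,0,0],"rotation":[0,0,0]},
    {"gripper":40,"travel":[0,0,0],"rotation":[0,0,0]},
  ],
)

```text
t: 23.77
tcp_pos: [0.532, 0.1999, 0.0538]
tool_rot: [0.648, 0.761, 0.001, 0.0]
force: [-1.3, -1.0, 7.2]
finger_gap: 0.521
```

send_rows(
  motion=[
    {"gripper":50,"travel":[0,0,0],"rotation":[0,0,0]},
    {"gripper":52,"travel":[0,0,0],"rotation":[0,0,0]},
    {"gripper":56,"travel":[0,0,0],"rotation":[0,0,0]},
    {"gripper":62,"travel":[0,0,0],"rotation":[0,0,0]},
    {"gripper":68,"travel":[0,0,0],"rotation":[0,0,0]},
    {"gripper":68,"travel":[0,0,-10],"rotation":[0,0,0]},
    {"gripper":68,"travel":[0,0,-20],"rotation":[0,0,0]},
    {"gripper":70,"travel":[0,0,-35],"rotation":[0,0,0]},
    {"gripper":70,"travel":[0,0,-40],"rotation":[0,0,0]},
    {"gripper":85,"travel":[0,0,-35],"rotation":[0,0,0]},
    {"gripper":85,"travel":[0,0,0],"rotation":[0,0,0]},
    {"gripper":85,"travel":[0,0,0],"rotation":[0,0,0]},
  ],
)

```text
t: 24.77
tcp_pos: [0.5333, 0.2002, 0.1955]
tool_rot: [0.648, 0.761, 0.003, 0.002]
force: [0.2, -0.3, -0.6]
finger_gap: 0.998
```

```bash
python3 shot.py w9 60 100 320 260 2; python3 -c "
from h import *
go([.539,-.299,.19])"
```

```text
t 24.82 tcp [0.5317 0.1999 0.1934] x [-0.159  0.987 -0.   ] y [0.987 0.159 0.002] z [ 0.002  0.    -1.   ]
tool shift mm [-276.4 -106.8  -86.8]
t 24.82 tcp [0.5317 0.1999 0.1934] x [-0.159  0.987 -0.   ] y [0.987 0.159 0.002] z [ 0.002  0.    -1.   ]
tool shift mm [-493.7  -72.1    3.3]
```

View pics/w9.png

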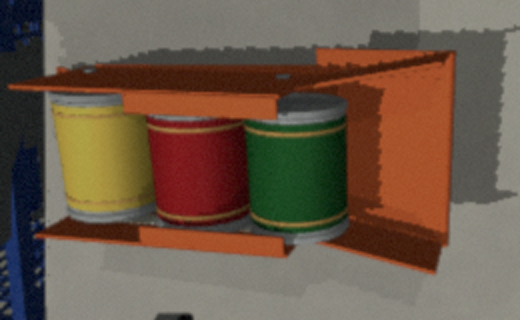

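send_rows(
  motion=[
    {"gripper":85,"travel":[0,0,0],"rotation":[0,0,4.8]},
    {"gripper":85,"travel":[0,0,0],"rotation":[0,0,4.8]},
    {"gripper":85,"travel":[-39,0.7,0],"rotation":[0,0,0]},
    {"gripper":85,"travel":[-39,0.7,0],"rotation":[0,0,0]},
    {"gripper":85,"travel":[-39,0.7,0],"rotation":[0,0,0]},
    {"gripper":85,"travel":[-39,0.7,0],"rotation":[0,0,0]},
    {"gripper":85,"travel":[-39,0.7,0],"rotation":[0,0,0]},
    {"gripper":85,"travel":[-39,0.7,0],"rotation":[0,0,0]},
    {"gripper":85,"travel":[-39,0.7,0],"rotation":[0,0,0]},
    {"gripper":85,"travel":[-39,0.7,0],"rotation":[0,0,0]},
    {"gripper":85,"travel":[-39,0.7,0],"rotation":[0,0,0]},
    {"gripper":85,"travel":[-39,0.7,0],"rotation":[0,0,0]},
  ],
)

```text
t: 25.82
tcp_pos: [0.5338, -0.1914, 0.1902]
tool_rot: [0.71, 0.704, -0.001, -0.002]
force: [0.6, 0.5, 0.3]
finger_gap: 0.994
```

send_rows(
  motion=[
    {"gripper":85,"travel":[-39,0,0],"rotation":[0,0,0]},
    {"gripper":85,"travel":[-39,0,0],"rotation":[0,0,0]},
    {"gripper":85,"travel":[-30,0,25],"rotation":[0,0,0]},
    {"gripper":85,"travel":[0,0,38],"rotation":[0,0,0]},
    {"gripper":85,"travel":[0,0,30],"rotation":[0,0,0]},
    {"gripper":85,"travel":[0,0,0],"rotation":[0,0,0]},
    {"gripper":85,"travel":[0,0,0],"rotation":[0,0,0]},
    {"gripper":85,"travel":[0,0,0],"rotation":[0,0,0]},
  ],
)

```text
t: 26.48
tcp_pos: [0.5349, -0.298, 0.0995]
tool_rot: [0.71, 0.704, -0.0, -0.0]
force: [0.9, -1.1, 0.4]
finger_gap: 0.994
```

```bash
python3 -c "
from h import *
go([.539,-.299,.023])"
```

```text
t 26.48 tcp [ 0.5349 -0.298   0.0995] x [0.007 1.    0.   ] y [ 1.    -0.007 -0.   ] z [-0.  0. -1.]
tool shift mm [-1.   4.2 76.5]
```

send_rows(
  motion=[
    {"gripper":85,"rotation":[0,0,0],"travel":[-1,4,12]},
    {"gripper":85,"rotation":[0,0,0],"travel":[0,0,25]},
    {"gripper":85,"rotation":[0,0,0],"travel":[0,0,25]},
    {"gripper":85,"rotation":[0,0,0],"travel":[0,0,14]},
    {"gripper":85,"rotation":[0,0,0],"travel":[0,0,0]},
    {"gripper":85,"rotation":[0,0,0],"travel":[0,0,0]},
    {"gripper":40,"rotation":[0,0,0],"travel":[0,0,0]},
    {"gripper":40,"rotation":[0,0,0],"travel":[0,0,0]},
    {"gripper":40,"rotation":[0,0,0],"travel":[0,0,0]},
    {"gripper":40,"rotation":[0,0,0],"travel":[0,0,0]},
    {"gripper":40,"rotation":[0,0,0],"travel":[0,0,0]},
    {"gripper":40,"rotation":[0,0,0],"travel":[0,0,0]},
  ],
  newtons=40,
)

```text
t: 27.48
tcp_pos: [0.5388, -0.2998, 0.0251]
tool_rot: [0.71, 0.705, -0.0, 0.001]
force: [-2.1, 0.6, 5.7]
finger_gap: 0.52
```

send_rows(
  motion=[
    {"gripper":40,"rotation":[0,0,0],"travel":[0,0,0]},
    {"gripper":40,"rotation":[0,0,0],"travel":[0,0,-5]},
    {"gripper":40,"rotation":[0,0,0],"travel":[0,0,-15]},
    {"gripper":40,"rotation":[0,0,0],"travel":[0,0,-30]},
    {"gripper":40,"rotation":[0,0,0],"travel":[0,0,-40]},
    {"gripper":40,"rotation":[0,0,0],"travel":[0,0,-40]},
    {"gripper":40,"rotation":[0,0,0],"travel":[0,0,0]},
    {"gripper":40,"rotation":[0,0,0],"travel":[0,0,0]},
    {"gripper":40,"rotation":[0,0,0],"travel":[0,0,0]},
  ],
)

```text
t: 28.23
tcp_pos: [0.5382, -0.2989, 0.1536]
tool_rot: [0.71, 0.704, 0.0, -0.0]
force: [-0.7, 0.3, -1.4]
finger_gap: 0.524
```

```bash
python3 held.py .0125 | tr ';' '\n' | awk 'NR<20||NR>50'; python3 -c "
from h import *
go([.5387,-.0102,.15])"
```

```text
235 30.5 [69, 6, 84] 
 237 29.7 [87, 6, 109] 
 239 28.9 [77, 7, 176] 
 241 28.1 [81, 6, 111] 
 243 27.2 [78, 7, 107] 
 245 26.4 [79, 8, 95] 
 247 25.6 [84, 8, 103] 
 249 24.8 [115, 126, 87] 
 251 23.9 [114, 213, 81] 
 253 23.1 [114, 230, 80] 
 255 22.2 [114, 215, 81] 
 257 21.4 [87, 48, 75] 
 259 20.5 [18, 139, 121] 
 261 19.7 [147, 47, 73] 
 263 18.8 [114, 213, 82] 
 265 18.0 [114, 224, 80] 
 267 17.1 [114, 209, 81] 
 269 16.2 [114, 211, 81] 
 271 15.4 [115, 211, 81] 
 335 -14.9 [115, 207, 157] 
 337 -15.9 [114, 204, 158] 
 339 -16.9 [135, 58, 116] 
 341 -17.9 [17, 135, 219] 
 343 -19.0 [125, 96, 137] 
 345 -20.0 [114, 205, 146] 
 347 -21.1 [115, 170, 146] 
 349 -22.1 [104, 14, 181] 
 351 -23.2 [77, 6, 143] 
 353 -24.2 [72, 5, 143] 
 355 -25.3 [73, 5, 191] 
 357 -26.4 [65, 5, 189] 
 359 -27.5 [23, 19, 166] 
 361 -28.5 [25, 19, 166] 
 363 -29.6 [24, 20, 166] 
 0.5239233719429884 [-0.69535393  0.25720634 -1.43855499]
t 28.28 tcp [ 0.5377 -0.2985  0.1524] x [0.008 1.    0.002] y [ 1.    -0.008 -0.002] z [-0.002  0.002 -1.   ]
tool shift mm [288.3  -1.3   2.9]
```

send_rows(
  motion=[
    {"gripper":40,"travel":[20,0.2,0],"rotation":[0,0,0]},
    {"gripper":40,"travel":[38,0.2,0],"rotation":[0,0,0]},
    {"gripper":40,"travel":[38,0.2,0],"rotation":[0,0,0]},
    {"gripper":40,"travel":[38,0.2,0],"rotation":[0,0,0]},
    {"gripper":40,"travel":[38,0.2,0],"rotation":[0,0,0]},
    {"gripper":40,"travel":[38,0.2,0],"rotation":[0,0,0]},
    {"gripper":40,"travel":[38,0,0],"rotation":[0,0,0]},
    {"gripper":40,"travel":[30,0,0],"rotation":[0,0,0]},
    {"gripper":40,"travel":[9,0,0],"rotation":[0,0,0]},
    {"gripper":40,"travel":[0,0,0],"rotation":[0,0,-4.3]},
    {"gripper":40,"travel":[0,0,10],"rotation":[0,0,-4.3]},
    {"gripper":40,"travel":[0,0,10],"rotation":[0,0,0]},
  ],
)

```text
t: 29.28
tcp_pos: [0.5418, -0.0122, 0.1321]
tool_rot: [0.654, 0.756, -0.0, -0.0]
force: [0.1, -0.4, -2.0]
finger_gap: 0.526
```

send_rows(
  motion=[
    {"gripper":40,"travel":[0,0,30],"rotation":[0,0,0]},
    {"gripper":40,"travel":[0,0,20],"rotation":[0,0,0]},
    {"gripper":40,"travel":[0,0,0],"rotation":[0,0,0]},
    {"gripper":40,"travel":[0,0,0],"rotation":[0,0,0]},
    {"gripper":40,"travel":[0,0,0],"rotation":[0,0,0]},
  ],
)

```text
t: 29.7
tcp_pos: [0.5423, -0.0128, 0.0832]
tool_rot: [0.656, 0.755, -0.0, -0.0]
force: [1.0, -1.1, -1.1]
finger_gap: 0.523
```

```bash
python3 -c "
from h import *
go([.5388,-.0116,.0575])"; python3 shot.py w10 60 60 432 340 2
```

```text
t 29.7 tcp [ 0.5423 -0.0128  0.0832] x [-0.14  0.99  0.  ] y [ 0.99  0.14 -0.  ] z [-0. -0. -1.]
tool shift mm [ 1.7 -3.3 25.7]
t 29.75 tcp [ 0.5428 -0.0128  0.0839] x [-0.141  0.99  -0.001] y [0.99  0.141 0.001] z [ 0.001 -0.    -1.   ]
tool shift mm [ -66.3  -82.7 -196.2]
```

View pics/w10.png

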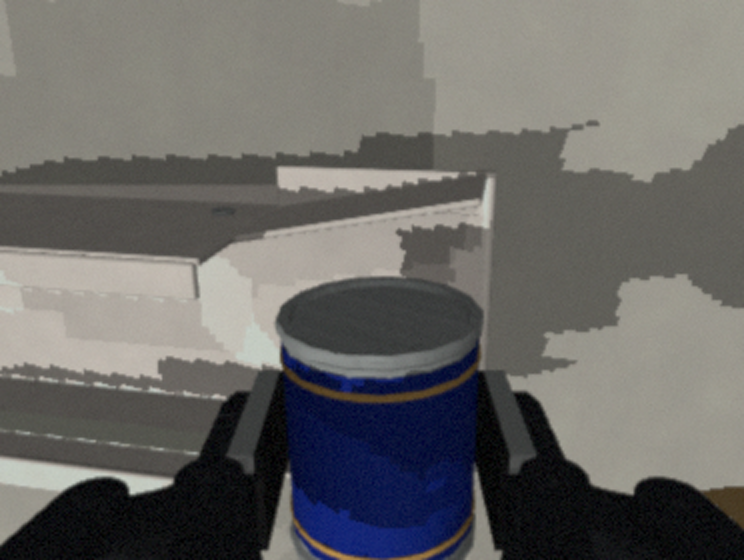

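send_rows(
  motion=[
    {"gripper":40,"travel":[1.5,-2.5,14],"rotation":[0,0,0]},
    {"gripper":40,"travel":[0,0,8],"rotation":[0,0,0]},
    {"gripper":40,"travel":[0,0,4],"rotation":[0,0,0]},
    {"gripper":40,"travel":[0,0,1],"rotation":[0,0,0]},
    {"gripper":40,"travel":[0,0,0],"rotation":[0,0,0]},
    {"gripper":40,"travel":[0,0,0],"rotation":[0,0,0]},
    {"gripper":40,"travel":[0,0,0],"rotation":[0,0,0]},
  ],
)

```text
t: 30.33
tcp_pos: [0.5399, -0.0113, 0.0568]
tool_rot: [0.655, 0.756, 0.0, 0.0]
force: [0.1, 0.4, -1.3]
finger_gap: 0.524
```

send_rows(
  motion=[
    {"gripper":40,"travel":[0,0,1.5],"rotation":[0,0,0]},
    {"gripper":40,"travel":[0,0,0],"rotation":[0,0,0]},
    {"gripper":40,"travel":[0,0,0],"rotation":[0,0,0]},
    {"gripper":40,"travel":[0,0,0],"rotation":[0,0,0]},
  ],
)

```text
t: 30.67
tcp_pos: [0.54, -0.0113, 0.0556]
tool_rot: [0.655, 0.756, 0.0, 0.001]
force: [-0.8, 0.6, 5.8]
finger_gap: 0.522
```

send_rows(
  motion=[
    {"gripper":50,"travel":[0,0,0],"rotation":[0,0,0]},
    {"gripper":52,"travel":[0,0,0],"rotation":[0,0,0]},
    {"gripper":56,"travel":[0,0,0],"rotation":[0,0,0]},
    {"gripper":62,"travel":[0,0,0],"rotation":[0,0,0]},
    {"gripper":70,"travel":[0,0,0],"rotation":[0,0,0]},
    {"gripper":70,"travel":[0,0,-10],"rotation":[0,0,0]},
    {"gripper":70,"travel":[0,0,-20],"rotation":[0,0,0]},
    {"gripper":70,"travel":[0,0,-35],"rotation":[0,0,0]},
    {"gripper":70,"travel":[0,0,-40],"rotation":[0,0,0]},
    {"gripper":85,"travel":[0,0,-35],"rotation":[0,0,0]},
    {"gripper":85,"travel":[0,0,0],"rotation":[0,0,0]},
    {"gripper":85,"travel":[0,0,0],"rotation":[0,0,0]},
  ],
)

```text
t: 31.67
tcp_pos: [0.541, -0.0115, 0.1979]
tool_rot: [0.655, 0.756, 0.002, 0.003]
force: [-0.5, -0.3, -0.3]
finger_gap: 0.995
```

```bash
python3 shot.py w11 60 100 320 260 2; python3 -c "
from h import *
go([.443,-.231,.19])"
```

```text
t 31.72 tcp [ 0.5395 -0.0111  0.1959] x [-0.142  0.99  -0.001] y [0.99  0.142 0.002] z [ 0.002 -0.    -1.   ]
tool shift mm [-68.3 -79.8 -84.2]
t 31.72 tcp [ 0.5395 -0.0111  0.1959] x [-0.142  0.99  -0.001] y [0.99  0.142 0.002] z [ 0.002 -0.    -1.   ]
tool shift mm [-204.  -126.7    5.8]
```

View pics/w11.png

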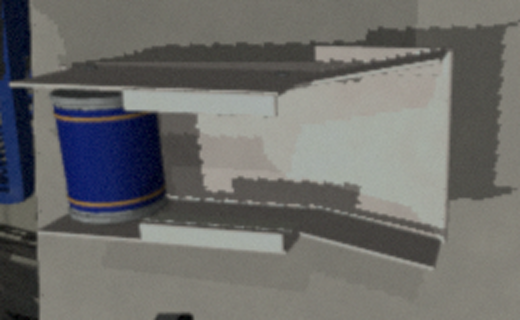

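send_rows(
  motion=[
    {"gripper":85,"travel":[0,0,0],"rotation":[0,0,4.2]},
    {"gripper":85,"travel":[0,0,0],"rotation":[0,0,4.2]},
    {"gripper":85,"travel":[-36,-16,0],"rotation":[0,0,0]},
    {"gripper":85,"travel":[-36,-16,0],"rotation":[0,0,0]},
    {"gripper":85,"travel":[-36,-16,0],"rotation":[0,0,0]},
    {"gripper":85,"travel":[-36,-16,0],"rotation":[0,0,0]},
    {"gripper":85,"travel":[-36,-16,0],"rotation":[0,0,0]},
    {"gripper":85,"travel":[-36,-16,0],"rotation":[0,0,0]},
    {"gripper":85,"travel":[-3,0,35],"rotation":[0,0,0]},
    {"gripper":85,"travel":[0,0,35],"rotation":[0,0,0]},
    {"gripper":85,"travel":[0,0,30],"rotation":[0,0,0]},
    {"gripper":85,"travel":[0,0,0],"rotation":[0,0,0]},
  ],
)

```text
t: 32.72
tcp_pos: [0.4377, -0.2268, 0.0887]
tool_rot: [0.709, 0.705, -0.001, -0.008]
force: [-0.6, 1.0, -0.4]
finger_gap: 0.999
```

send_rows(
  motion=[
    {"gripper":85,"travel":[0,0,0],"rotation":[0,0,0]},
    {"gripper":85,"travel":[0,0,0],"rotation":[0,0,0]},
  ],
)

```text
t: 32.88
tcp_pos: [0.4425, -0.2296, 0.095]
tool_rot: [0.709, 0.706, -0.0, -0.0]
force: [0.3, -0.2, 1.1]
finger_gap: 0.993
```

```bash
python3 -c "
from h import *
go([.443,-.231,.023])"
```

```text
t 32.88 tcp [ 0.4425 -0.2296  0.095 ] x [0.004 1.    0.   ] y [ 1.    -0.004 -0.   ] z [-0.  0. -1.]
tool shift mm [-1.4  0.5 72. ]
```

send_rows(
  motion=[
    {"gripper":85,"rotation":[0,0,0],"travel":[-1.5,0.5,12]},
    {"gripper":85,"rotation":[0,0,0],"travel":[0,0,25]},
    {"gripper":85,"rotation":[0,0,0],"travel":[0,0,20]},
    {"gripper":85,"rotation":[0,0,0],"travel":[0,0,14]},
    {"gripper":85,"rotation":[0,0,0],"travel":[0,0,0]},
    {"gripper":85,"rotation":[0,0,0],"travel":[0,0,0]},
    {"gripper":40,"rotation":[0,0,0],"travel":[0,0,0]},
    {"gripper":40,"rotation":[0,0,0],"travel":[0,0,0]},
    {"gripper":40,"rotation":[0,0,0],"travel":[0,0,0]},
    {"gripper":40,"rotation":[0,0,0],"travel":[0,0,0]},
    {"gripper":40,"rotation":[0,0,0],"travel":[0,0,0]},
    {"gripper":40,"rotation":[0,0,0],"travel":[0,0,0]},
  ],
  newtons=40,
)

```text
t: 33.88
tcp_pos: [0.4421, -0.2313, 0.0253]
tool_rot: [0.708, 0.706, -0.001, -0.0]
force: [-3.6, -0.8, 8.9]
finger_gap: 0.525
```

send_rows(
  motion=[
    {"gripper":40,"rotation":[0,0,0],"travel":[0,0,0]},
    {"gripper":40,"rotation":[0,0,0],"travel":[0,0,-5]},
    {"gripper":40,"rotation":[0,0,0],"travel":[0,0,-15]},
    {"gripper":40,"rotation":[0,0,0],"travel":[0,0,-30]},
    {"gripper":40,"rotation":[0,0,0],"travel":[0,0,-40]},
    {"gripper":40,"rotation":[0,0,0],"travel":[0,0,-40]},
    {"gripper":40,"rotation":[0,0,0],"travel":[0,0,0]},
    {"gripper":40,"rotation":[0,0,0],"travel":[0,0,0]},
    {"gripper":40,"rotation":[0,0,0],"travel":[0,0,0]},
  ],
)

```text
t: 34.63
tcp_pos: [0.4426, -0.2308, 0.1539]
tool_rot: [0.709, 0.706, 0.0, -0.0]
force: [-0.0, 0.1, -1.6]
finger_gap: 0.524
```

```bash
python3 held.py .0115 | tr ';' '\n' | awk 'NR<18||NR>50'; python3 -c "
from h import *
go([.5387,-.0102,.15])"
```

```text
235 30.0 [89, 8, 78] 
 237 29.2 [74, 7, 133] 
 239 28.4 [76, 6, 167] 
 241 27.6 [78, 8, 106] 
 243 26.7 [62, 6, 99] 
 245 25.9 [72, 5, 93] 
 247 25.1 [86, 8, 95] 
 249 24.2 [57, 32, 23] 
 251 23.4 [54, 90, 6] 
 253 22.5 [95, 121, 6] 
 255 21.7 [116, 201, 7] 
 257 20.8 [18, 143, 96] 
 259 20.0 [18, 140, 113] 
 261 19.1 [17, 132, 46] 
 263 18.2 [101, 151, 7] 
 265 17.4 [25, 81, 10] 
 267 16.5 [135, 184, 6] 
 335 -15.8 [144, 113, 11] 
 337 -16.8 [101, 90, 13] 
 339 -17.8 [18, 140, 128] 
 341 -18.9 [18, 141, 201] 
 343 -19.9 [17, 132, 61] 
 345 -21.0 [89, 96, 13] 
 347 -22.0 [72, 8, 54] 
 349 -23.1 [77, 7, 172] 
 351 -24.2 [73, 7, 135] 
 353 -25.2 [71, 5, 139] 
 355 -26.3 [70, 5, 181] 
 357 -27.4 [53, 8, 169] 
 359 -28.5 [14, 75, 100] 
 361 -29.6 [12, 121, 101] 
 363 -30.7 [11, 167, 121] 
 0.5235147228630894 [-0.02615132  0.12495495 -1.58960482]
t 34.68 tcp [ 0.4421 -0.2304  0.153 ] x [0.005 1.    0.001] y [ 1.    -0.005 -0.002] z [-0.002  0.002 -1.   ]
tool shift mm [220.7  95.6   3.2]
```

send_rows(
  motion=[
    {"gripper":40,"travel":[17,7.5,0],"rotation":[0,0,0]},
    {"gripper":40,"travel":[34,15,0],"rotation":[0,0,0]},
    {"gripper":40,"travel":[34,15,0],"rotation":[0,0,0]},
    {"gripper":40,"travel":[34,15,0],"rotation":[0,0,0]},
    {"gripper":40,"travel":[34,15,0],"rotation":[0,0,0]},
    {"gripper":40,"travel":[34,15,0],"rotation":[0,0,0]},
    {"gripper":40,"travel":[32,13,0],"rotation":[0,0,0]},
    {"gripper":40,"travel":[0,0,0],"rotation":[0,0,-4.2]},
    {"gripper":40,"travel":[0,0,10],"rotation":[0,0,-4.2]},
    {"gripper":40,"travel":[0,0,10],"rotation":[0,0,0]},
    {"gripper":40,"travel":[0,0,0],"rotation":[0,0,0]},
  ],
)

```text
t: 35.6
tcp_pos: [0.5367, -0.0119, 0.1302]
tool_rot: [0.656, 0.755, -0.002, -0.004]
force: [-0.5, 0.6, -2.0]
finger_gap: 0.523
```

send_rows(
  motion=[
    {"gripper":40,"travel":[0,0,30],"rotation":[0,0,0]},
    {"gripper":40,"travel":[0,0,20],"rotation":[0,0,0]},
    {"gripper":40,"travel":[0,0,0],"rotation":[0,0,0]},
    {"gripper":40,"travel":[0,0,0],"rotation":[0,0,0]},
    {"gripper":40,"travel":[0,0,0],"rotation":[0,0,0]},
  ],
)

```text
t: 36.02
tcp_pos: [0.5396, -0.0131, 0.0841]
tool_rot: [0.656, 0.755, 0.0, 0.0]
force: [-0.9, -0.3, -0.7]
finger_gap: 0.525
```

```bash
python3 -c "
from h import *
go([.5398,-.0112,.057])"
```

```text
t 36.02 tcp [ 0.5396 -0.0131  0.0841] x [-0.14  0.99 -0.  ] y [0.99 0.14 0.  ] z [ 0. -0. -1.]
tool shift mm [ 1.9  0.4 27.1]
```

send_rows(
  motion=[
    {"gripper":40,"travel":[1.8,0.4,14],"rotation":[0,0,0]},
    {"gripper":40,"travel":[0,0,8],"rotation":[0,0,0]},
    {"gripper":40,"travel":[0,0,4],"rotation":[0,0,0]},
    {"gripper":40,"travel":[0,0,1],"rotation":[0,0,0]},
    {"gripper":40,"travel":[0,0,0],"rotation":[0,0,0]},
    {"gripper":40,"travel":[0,0,1],"rotation":[0,0,0]},
    {"gripper":40,"travel":[0,0,0],"rotation":[0,0,0]},
    {"gripper":40,"travel":[0,0,0],"rotation":[0,0,0]},
    {"gripper":40,"travel":[0,0,0],"rotation":[0,0,0]},
  ],
)

```text
t: 36.77
tcp_pos: [0.5397, -0.0109, 0.0561]
tool_rot: [0.655, 0.756, 0.0, 0.0]
force: [-0.4, -0.2, -1.3]
finger_gap: 0.522
```

send_rows(
  motion=[
    {"gripper":40,"travel":[0,0,1],"rotation":[0,0,0]},
    {"gripper":40,"travel":[0,0,0],"rotation":[0,0,0]},
    {"gripper":40,"travel":[0,0,0],"rotation":[0,0,0]},
    {"gripper":40,"travel":[0,0,0],"rotation":[0,0,0]},
  ],
)

```text
t: 37.1
tcp_pos: [0.5398, -0.0109, 0.0558]
tool_rot: [0.655, 0.756, 0.0, 0.0]
force: [-0.4, 0.5, 6.0]
finger_gap: 0.521
```

send_rows(
  motion=[
    {"gripper":50,"travel":[0,0,0],"rotation":[0,0,0]},
    {"gripper":52,"travel":[0,0,0],"rotation":[0,0,0]},
    {"gripper":56,"travel":[0,0,0],"rotation":[0,0,0]},
    {"gripper":62,"travel":[0,0,0],"rotation":[0,0,0]},
    {"gripper":70,"travel":[0,0,0],"rotation":[0,0,0]},
    {"gripper":70,"travel":[0,0,-10],"rotation":[0,0,0]},
    {"gripper":70,"travel":[0,0,-20],"rotation":[0,0,0]},
    {"gripper":70,"travel":[0,0,-35],"rotation":[0,0,0]},
    {"gripper":70,"travel":[0,0,-40],"rotation":[0,0,0]},
    {"gripper":85,"travel":[0,0,-40],"rotation":[0,0,0]},
    {"gripper":85,"travel":[0,-20,-35],"rotation":[0,0,0]},
    {"gripper":85,"travel":[0,-20,-30],"rotation":[0,0,0]},
  ],
)

```text
t: 38.1
tcp_pos: [0.5008, -0.0167, 0.2683]
tool_rot: [0.655, 0.756, 0.001, 0.002]
force: [0.3, -0.8, -0.5]
finger_gap: 0.994
```

send_rows(
  motion=[
    {"gripper":85,"travel":[20,-10,0],"rotation":[0,0,0]},
    {"gripper":85,"travel":[30,0,0],"rotation":[0,0,0]},
    {"gripper":85,"travel":[0,0,0],"rotation":[0,0,0]},
    {"gripper":85,"travel":[0,0,0],"rotation":[0,0,0]},
    {"gripper":85,"travel":[0,0,0],"rotation":[0,0,0]},
    {"gripper":85,"travel":[0,0,0],"rotation":[0,0,0]},
  ],
)

```text
t: 38.6
tcp_pos: [0.4833, 0.031, 0.2649]
tool_rot: [0.655, 0.755, -0.0, 0.0]
force: [0.7, -0.7, 0.4]
finger_gap: 0.998
```

```bash
python3 shot.py w12 112 0 412 260 2.3; python3 -c "
import cv2
from h import *
im=manip.snapshot('top')[:,:,::-1];cv2.imwrite('pics/topend.png',im)"
```

```text
t 38.65 tcp [0.4833 0.0309 0.2647] x [-0.141  0.99  -0.   ] y [ 0.99   0.141 -0.   ] z [-0. -0. -1.]
tool shift mm [-117.8  -30.2  -15.3]
```

View pics/w12.png

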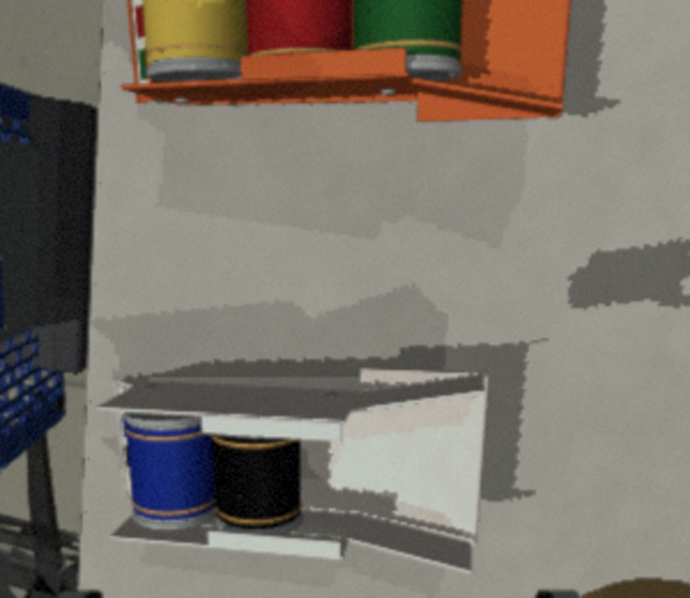

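```bash
python3 - <<'E'
from b import *
def rep(cal,im,n,box,mask,zt,o,yaw):
    x0,y0,x1,y1=box;hsv=cv2.cvtColor(im,cv2.COLOR_BGR2HSV)[y0:y1,x0:x1]
    m=mask(*cv2.split(hsv).__iter__()).astype(np.uint8)
    k,l,st,c=cv2.connectedComponentsWithStats(m);i=1+np.argmax(st[1:,4])
    p=ray(cal,x0+c[i][0],y0+c[i][1],zt)[:2]-o;a=np.radians(yaw)
    print(n,st[i][:5].tolist(),"chute x,y mm",(np.array([[np.cos(a),np.sin(a)],[-np.sin(a),np.cos(a)]])@p*1000).round(1))
gr=lambda h,s,v:(h>45)&(h<85)&(s>80);rd=lambda h,s,v:((h<4)|(h>172))&(s>150)&(v>60)
ye=lambda h,s,v:(h>20)&(h<35)&(s>120);bl=lambda h,s,v:(h>105)&(h<130)&(s>120);bk=lambda h,s,v:v<22
w=pickle.load(open('w9.pkl','rb'));im=cv2.imread('pics/w9r.png');o=np.array([.477,.192]);B=(85,140,250,225)
rep(w,im,"yellow",B,ye,.060,o,9);rep(w,im,"red",B,rd,.069,o,9);rep(w,im,"green",B,gr,.078,o,9)
w=pickle.load(open('w12.pkl','rb'));im=cv2.imread('pics/w12r.png');o=np.array([.4843,-.018]);B=(160,175,250,235)
rep(w,im,"blue",B,bl,.060,o,8.2);rep(w,im,"black",B,bk,.069,o,8.2)
a,b=cv2.imread('pics/top0.png'),cv2.imread('pics/topend.png')
d=cv2.absdiff(a,b).max(2)
print("bare diff",d[203:225,346:376].mean(), "other rack places",d[203:225,385:402].mean())
v=np.hstack([cv2.resize(b[140:245,110:270],None,fx=2.4,fy=2.4,interpolation=cv2.INTER_CUBIC),cv2.resize(b[140:245,300:420],None,fx=2.4,fy=2.4,interpolation=cv2.INTER_CUBIC)])
cv2.imwrite('pics/endv.png',v)
E
```

```text
yellow [1, 12, 51, 54, 2116] chute x,y mm [-66.1   2.1]
red [50, 24, 45, 44, 1662] chute x,y mm [-23.5  -1.7]
green [98, 25, 50, 46, 1985] chute x,y mm [21.8 -1. ]
blue [7, 14, 40, 33, 1076] chute x,y mm [-67.   -0.2]
black [44, 17, 38, 33, 1048] chute x,y mm [-24.5  -1. ]
bare diff 28.60151515151515 other rack places 84.20053475935829
```

View pics/endv.png

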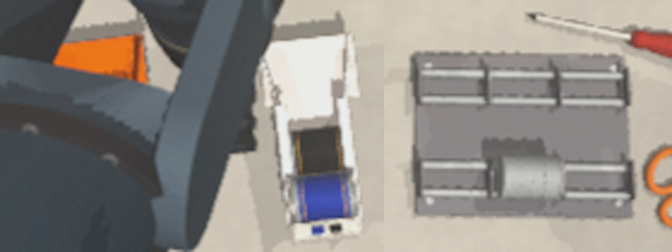

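```bash
python3 -c "
from station import manip
print(manip.sense()['t'],manip.sign_off())"
```

```text
the job is handed in; nothing more can be done
38.7 None
```

The job is handed in at 38.7 s of the 136 s allowed. The orange chute holds yellow, red and green from the stop; the white chute holds blue and black. I lowered each tin until the wrist force showed floor contact (about 4 to 7 N) before opening the fingers.

**Last pictures:** After each release the tin was square across its chute and home against the stop or the tin in front. The later pictures showed no change. The unlabelled tin is still in its place, at about pixel (361,214), the same as at the start.

**Sideways position:** Measured offsets from the middle line are about 2 mm or less (10 mm allowed).

**Along the chute:** The label-centre readings disagreed with the stated rest positions. All five came out about 10 to 14 mm towards the loading end, right around the 12 mm limit. I put this down to bias, because the camera sees the loading-end side of the tins and my chute origins were estimated. The 43 to 45 mm tin spacing fits the stated 45 mm. I did not settle it with a separate measurement.

**Not fully checked:** In the final overhead picture the arm hid the orange chute, so it was checked only with the wrist camera. Each grasp in the rack showed 5 to 9 N, with no visible effect.

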